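Unlock the tomato slicer's blade cartridge by feel and rack it

ROBOT

A 6-joint arm with a two-finger parallel gripper is mounted at the origin on the work surface. World frame = base frame: x ahead of the robot, y to its left, z up, the work surface at z = 0. Lengths are in mm, angles in degrees, forces in N, time in s.
With the tool pointing down it reaches from about 350 to 850 mm from the base axis. Payload 8.1 kg.
Tool frame: the origin (TCP) lies midway between the tips of the shut fingers; the grasp point (between the pads) lies 19 mm behind it (r.tcp_to_grasp is the distance from the TCP to the grasp point, in mm); z points along the fingers, y is the direction in which the jaws open and shut (so a half turn about z gives the same grasp; the last joint's range is limited). The gripper opens to 85 mm and grips with 20 to 120 N. Pads are 22 mm wide; open, the fingers measure 114 mm over their backs; the gripper's body (76 mm by 85 mm) begins 54 mm behind the grasp point. The pads swing forward as they close: fully open they stand 13 mm farther back than shut.
Start: joints at [70.852, 7.471, 85.268, -0, 87.261, -4.893], TCP at [147.722, 581.535, 231.292] pointing down, gripper open.
Joint ranges: [-169.43, 169.43], [-51.17, 129.36], [1.28, 143.12], [-76.62, 256.62], [0, 156.53], [-152.29, 152.29]. Speed limits (degrees/s): [136.94, 136.94, 159.86, 180, 180, 180].

INTERFACE

Orientations are given as [roll, pitch, yaw] about the fixed x, y, z axes, in that order (R = Rz(yaw) Ry(pitch) Rx(roll)).
In Python, from bench import r gives the robot as it stands.
- The arm moves only by the tool jog_arm, never from a script. Its argument "targets" is a list of rows, each a list of 7 numbers: the shift along the tool's x, y, z in m, then the turn, a rotation vector about the tool's x, y, z in rad, then the closure, from 0 (fully open) to 1 (shut). In form: [[dx, dy, dz, wx, wy, wz, claw], ...]. A call has 1 to 5 rows; each row is the pose to reach, as a shift and turn from the pose commanded when the call began, along the tool's axes at that moment; what a row does not reach only later rows make up. A row lasts 1/12 s, in which the tool goes at most 41.7 mm and 7.16 degrees, less where a joint would pass 70% of its speed; a pose out of reach is approached as far as the arm can. A call with a gripper value outside its range is refused whole. The fingers move at their own pace and stop on an object; "newtons" is the grip in N (left out, the last holds). Time passes only in rows, so rows that repeat a pose let the fingers close. It gives the time, the measured TCP pose, the force and the opening at its end, in the units of the state.
- r.sense(): the state, without advancing time (a new reading comes with each control period).
- r.snapshot(name): name is "scene" or "top" or "wrist"; returns a dict with "pixels" (400x640x3 uint8, red, green, blue), "fx", "fy", "cx", "cy" (pixels), "dist" ([k1, k2, p1, p2, k3] as OpenCV has them; the pictures are not rectified), "origin" and "attitude" of the camera in the world. Camera axes: x right, y down, z forward; pixel columns grow to the right and rows downward; lengths in mm; the calibration is good to about 2 mm. A picture is of the moment at which its call begins. There is no depth.
- r.hand_in(): hands the job in, once; it reports no verdict.
The state is a dict: "time": time; "joint_pos": joint angles; "qd": joint speeds; "joint_efforts": joint torques, N m; "tool_pos": TCP position; "tcp_rot": TCP orientation; "ft_force": force on the tool from outside, world axes, zero at the start; "wrist_torque": the same for the moment, N m; "finger_gap": finger opening in mm.
Only numpy, scipy, OpenCV 4.12 (cv2) and the standard library are available. Lean on these libraries where they do the work, as an engineer would, in place of code of your own. Each camera call takes 0.05 s, during which the arm holds its last target.

TASK

Take the blade cartridge out of the tomato slicer for washing: turn the lock knob until you feel it go slack and drop into its hidden release notch, then lift the cartridge out gently, never wrenching it against the lock or the guides. Stand it upright and fully home in the empty slot of the white blade rack without ramming it, let go, and leave the bottle, the jar and the bowl where they are.

Things in the scene. Friction and masses are not known exactly. Their poses are not given: they have to be found in the camera images.
- slicer: Low countertop tomato slicer, fixed: aluminium deck 360 mm long (its x), 166 mm wide (its y), deck top 50 mm up; origin at the deck's centre on the counter, z up. The blade cartridge stands across the deck's middle (x = y = 0) in two guide posts 130 mm high, with play of 2.5 mm each way in x, 1.5 mm in y. At the -y side is a grey lock housing with the black lock knob, part of the slicer.
- pusher (a point): Foot of the parked white pusher on the deck; it covers slicer x from -165 to -93 mm and reaches 116 mm above the counter with its black bar handle. Does not move; not needed.
- lock_housing (a point): Top of the grey lock housing under the knob, 130 mm above the counter; the housing spans 90 mm in slicer x and y from -157 to -75 mm.
- lock_knob (a point): Point on the lock knob's upright axis, 15 mm below its top, 152 mm above the counter; the axes are the slicer's and do not turn. Plain round black rubber knob without a mark, 44 mm in diameter, 136 to 167 mm above the counter, free for 70 mm around above 132 mm. No end stops; steady drag about 0.1 N m. At the start the notch lies 0.4 to 1.9 rad of clockwise turning ahead; where is unknown.
- lock_disc (a point): Hidden disc on the knob's axis in the housing; it hooks over the cartridge's tooth at nearly all angles. At the notch a sprung ball drops in a groove: from 0.2 rad before its middle the drag fades and the knob pulls ahead, with up to 0.4 to 0.8 N m; past the middle it resists with 0.4 to 0.8 N m. Let go within 0.1 rad of the middle it settles there, the cartridge free; 0.25 rad past it is locked.
- cartridge: Blade cartridge: upright steel frame 150 mm wide (its y), 16 thick (its x), 74 high, thin blades across, green pull grip on top; 0.3 to 0.65 kg. Origin: centre of its underside, z up; a tooth sticks out 8.5 mm at the -y edge, 30 to 42 mm up. At the start it stands on the slicer's deck, axes along the slicer's; locked, it lifts only 1.5 mm. It must rise 80 mm to clear the posts.
- cartridge_grip (a point): Middle of the green pull grip on the cartridge, 96 mm above its underside, 12 mm below the grip's top. The grip is an upright plate 12 mm thick (cartridge x), 66 mm long (cartridge y), 34 mm high; at the start its top is 158 mm above the counter.
- rack: White plastic blade rack, fixed to the counter, foot 150 mm (its x) by 190 mm (its y), origin at the centre of its underside. Two upright slots run along its y, at x = -40 mm (empty) and x = +40 mm (taken by another cartridge with a grey grip, fixed there; its grip's top is 116 mm above the counter).
- rack_slot (a point): Centre of the floor of the empty slot, 8 mm above the counter; axes as the rack's: x across the slot, y along it, z up. The slot is 22 mm wide between walls 38 mm high, 162 mm long between low end stops 16 mm high. The cartridge stands in it on its underside, either way round.
- oil_bottle: Yellow squeeze bottle with a red cap, 56 mm in diameter, 160 mm high, standing loose; origin at the centre of its underside. Leave it alone.
- spice_jar: Amber spice jar with a black lid, 52 mm in diameter, 85 mm high, standing loose; origin at the centre of its underside. Leave it alone.
- ramekin: Small white bowl, 80 mm in diameter, 45 mm high, standing loose; origin at the centre of its underside. Leave it alone.
Mind the look-alikes: they are no part of the job. Of the things like the cartridge, leave any that is pink; of the rest the smaller one is meant. Of the things that look like the rack, the larger one is meant.

How it is judged (in metres and radians):
On the way:
1. the cartridge is drawn up clear of the slicer's posts (z of cartridge in the frame of slicer above 0.132 m and contact force between cartridge and slicer below 0.5 N), for 0.1 s.
At the end, for the whole second after the job is handed in: The cartridge stands upright (within 0.2 rad) and at rest in the empty slot of the rack, its underside within 4 mm of the slot's floor, within 6 mm of the slot's middle across and 9 mm along, and is let go (x of cartridge in the frame of rack_slot between -0.006 and 0.006 m and y of cartridge in the frame of rack_slot between -0.009 and 0.009 m and z of cartridge in the frame of rack_slot between -0.004 and 0.004 m and angle between cartridge's own z axis and vertical below 0.2 rad and linear speed of cartridge below 0.02 m/s); the robot touches nothing.
It fails at once if the cartridge is wrenched against the lock or the guides: more than 35 N between cartridge and slicer (contact force between cartridge and slicer above 35 N).
It fails at once if the cartridge is rammed into the rack with more than 40 N (contact force between cartridge and rack above 40 N).
It fails at once if the bottle is moved by more than 20 mm (distance of oil_bottle from where it was at the start of the episode above 0.02 m).
It fails at once if the jar is moved by more than 20 mm (distance of spice_jar from where it was at the start of the episode above 0.02 m).
It fails at once if the bowl is moved by more than 20 mm (distance of ramekin from where it was at the start of the episode above 0.02 m).
It also fails if it takes over 70 s, if anything falls off the work surface, if the arm or the gripper's body presses on something with over 40 N, if the wrist force passes 120 N, or if a joint passes its speed limit or range.

## Working session

There is one attempt and no reset: what is moved stays moved. The work goes in short steps, Python scripts to look and compute and a tool call to move; the robot and the scene stay as the last step left them, time stands still between calls to the robot, and variables do not carry over. Pictures are saved under pics/ and viewed, and the job is handed in when it is done.

Besides the shell and the picture viewer there is one more tool, called by a JSON object that holds its "fn" and its "kwargs", one argument or row to a line. jog_arm: Moves the arm, as the interface text tells. Its arguments: {"type":"object","properties":{"targets":{"type":"array","items":{"type":"array","items":{"type":"number"}}},"newtons":{"type":"number"}},"required":["targets"]}

```bash
ls; mkdir -p pics
python3 - <<'E'
from bench import r
import cv2
print(r.sense(), r.tcp_to_grasp)
for n in ("scene","top","wrist"):
    s=r.snapshot(n); cv2.imwrite(f"pics/{n}0.png",s["pixels"][:,:,::-1])
    print(n,{k:s[k] for k in s if k!="pixels"})
E
```

```text
pics
{'time': 0.0, 'joint_pos': array([ 7.08529487e+01,  7.51519618e+00,  8.53309530e+01, -6.76992842e-04,
        8.72629287e+01, -4.89264280e+00]), 'qd': array([-0.00761365,  0.09051921,  0.09941741,  0.09486792, -0.05809061,
       -0.12095978]), 'joint_efforts': array([ 8.88748418e-04, -5.69385874e+01, -5.00559533e+01, -3.52047191e-04,
        1.41741772e-02, -5.58827651e-06]), 'tool_pos': array([147.52695065, 580.99100823, 230.22749415]), 'tcp_rot': array([-1.79891262e+02, -8.62943920e-03,  1.65745616e+02]), 'ft_force': array([0.86576742, 0.37011856, 1.12891688]), 'wrist_torque': array([-0.02048067,  0.03243974,  0.04439742]), 'finger_gap': 85.51604736855448} 18.700000000000003
scene {'fx': 492.98587657974866, 'fy': 492.98587657974866, 'cx': 328.67497555321984, 'cy': 194.7395104603924, 'dist': array([-0.03278407,  0.        ,  0.        ,  0.        ,  0.        ]), 'origin': array([1615.3105469 ,  314.93357462,  968.87922136]), 'attitude': array([-125.45581427,   -0.34062391,  106.8548448 ])}
top {'fx': 420.83700539420784, 'fy': 420.83700539420784, 'cx': 320.5089409715897, 'cy': 199.27824074989354, 'dist': array([0.01284248, 0.        , 0.        , 0.        , 0.        ]), 'origin': array([ 228.68236559,  -25.31566727, 1520.1979077 ]), 'attitude': array([-170.55223533,   -0.30547002,  -90.83434726])}
wrist {'fx': 354.1047901749427, 'fy': 354.1047901749427, 'cx': 323.842107731085, 'cy': 205.8091503467539, 'dist': array([-0.01373116,  0.        ,  0.        ,  0.        ,  0.        ]), 'origin': array([ 66.67250093, 600.99934376, 372.43240416]), 'attitude': array([1.61133193e+02, 1.00041195e-01, 7.57560931e+01])}
```

View pics/scene0.png

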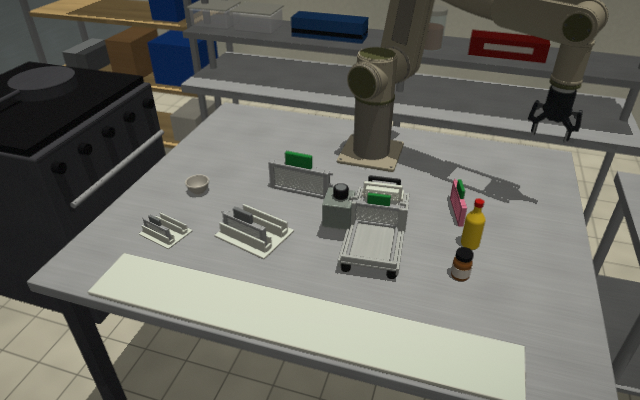

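View pics/top0.png

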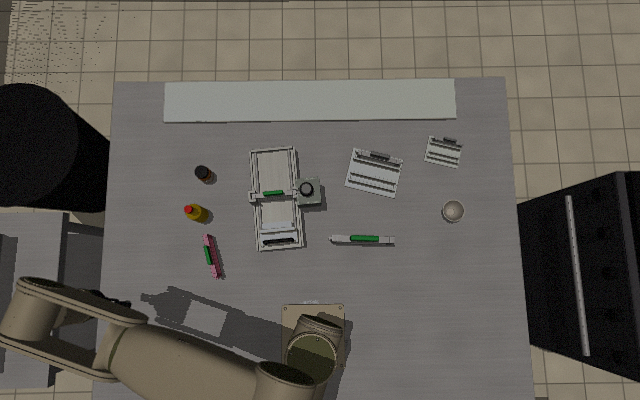

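View pics/wrist0.png

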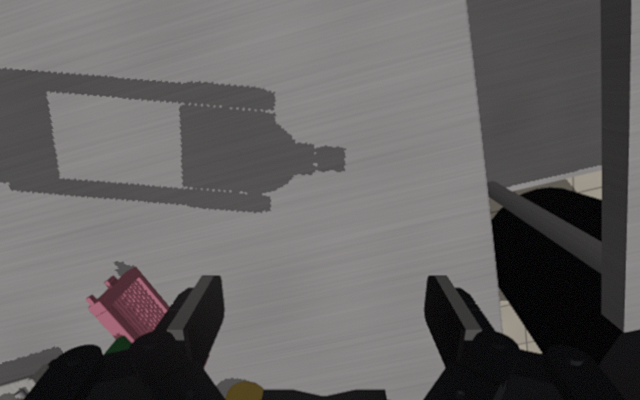

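The scene shows these look-alikes (top-view pixels):
- **Cartridges:** one in the slicer (273,193), a large one on the counter (362,239), and a pink one (210,255). I want the smaller non-pink one, which is the one in the slicer.
- **Racks:** large (374,172) and small (443,151). I want the large one.
- **Other things:** knob (307,189), bottle (197,213), jar (204,174), bowl (453,211).

```bash
cat > h.py <<'E'
import numpy as np, cv2
from scipy.spatial.transform import Rotation as R
from bench import r
def ray(s,uv):
    K=np.array([[s["fx"],0,s["cx"]],[0,s["fy"],s["cy"]],[0,0,1]])
    p=cv2.undistortPoints(np.array(uv,float).reshape(-1,1,2),K,s["dist"]).reshape(-1,2)
    d=np.c_[p,np.ones(len(p))]@R.from_euler('xyz',s["attitude"],degrees=True).as_matrix().T
    return s["origin"],d
def plane(s,uv,z):
    o,d=ray(s,uv); return o+d*((z-o[2])/d[:,2])[:,None]
def proj(s,P):
    Rm=R.from_euler('xyz',s["attitude"],degrees=True).as_matrix()
    K=np.array([[s["fx"],0,s["cx"]],[0,s["fy"],s["cy"]],[0,0,1]])
    q=(np.atleast_2d(P)-s["origin"])@Rm
    return cv2.projectPoints(q.astype(float),np.zeros(3),np.zeros(3),K,s["dist"])[0].reshape(-1,2)
def crop(s,name,x0,y0,x1,y1,f):
    im=s["pixels"][y0:y1,x0:x1,::-1]
    cv2.imwrite(f"pics/{name}.png",cv2.resize(im,None,fx=f,fy=f,interpolation=cv2.INTER_NEAREST))
def tool():
    st=r.sense(); return st["tool_pos"],R.from_euler('xyz',st["tcp_rot"],degrees=True)
E
python3 - <<'E'
from h import *
s=r.snapshot("top"); crop(s,"t1",235,130,415,260,4)
for n,z,uv in [("knob",167,[[307,188]]),("grip",158,[[263,193],[284,192]]),("rackgrip",116,[[380,155]]),("foot",4,[[354,149],[403,157],[394,196],[346,187]])]:
    print(n,plane(s,uv,z).round(0).tolist())
s=r.snapshot("scene"); crop(s,"s1",210,160,420,290,3.8)
E
```

```text
knob [[492.0, 8.0, 167.0]]
grip [[479.0, 153.0, 158.0], [481.0, 84.0, 158.0]]
rackgrip [[614.0, -243.0, 116.0]]
foot [[669.0, -165.0, 4.0], [636.0, -346.0, 4.0], [489.0, -306.0, 4.0], [525.0, -131.0, 4.0]]
```

View pics/t1.png

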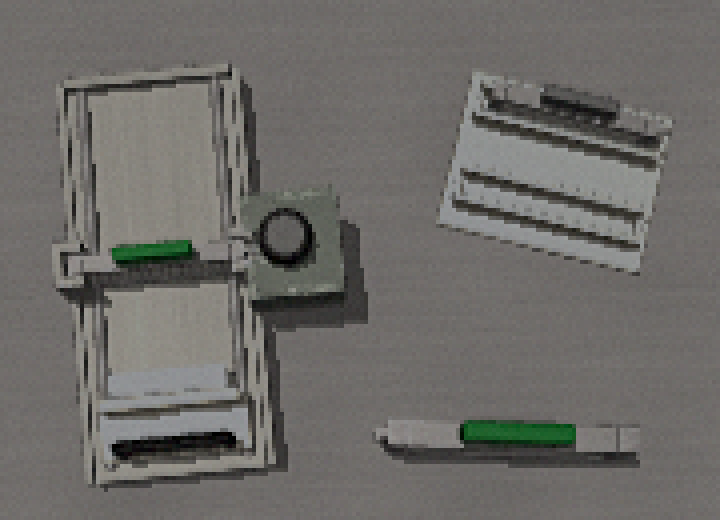

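View pics/s1.png

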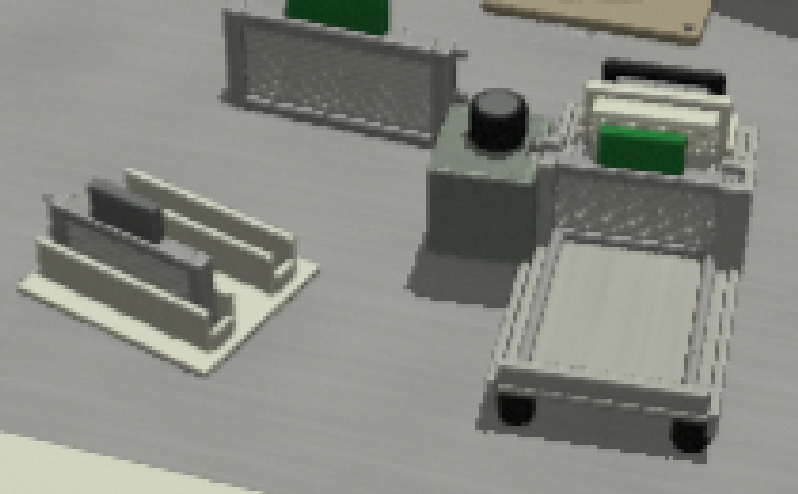

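```bash
cat >> h.py <<'E'
def to(pos,yaw=None,tilt0=True):
    p,Rt=tool()
    if yaw is None: yaw=Rt.as_euler('xyz',degrees=True)[2]
    d=Rt.inv().apply(np.array(pos)-p)/1000
    w=(Rt.inv()*R.from_euler('xyz',[180,0,yaw],degrees=True)).as_rotvec()
    st=r.sense()
    print("t",round(st["time"],2),"d",d.round(4),"w",w.round(4),"n",np.linalg.norm(d)*1000/41.7,np.degrees(np.linalg.norm(w))/7.16)
E
python3 -c "
from h import *
to([480,30,340],100)"
```

```text
t 0.25 d [-0.4579 -0.4526 -0.1088] w [-8.0000e-04  4.0000e-04  1.1474e+00] n 15.65740342932892 9.182096458098759
```

{"fn": "jog_arm", "kwargs": {
  "targets": [
    [-0.14,-0.14,-0.033,0,0,0,0],
    [-0.14,-0.14,-0.033,0,0,0,0],
    [-0.14,-0.14,-0.033,0,0,0,0],
    [-0.14,-0.14,-0.033,0,0,0,0],
    [-0.14,-0.14,-0.033,0,0,0,0]
  ]
}}

```text
time: 0.67
tool_pos: [249.8, 409.3, 264.6]
tcp_rot: [-180.0, 0.0, 165.7]
ft_force: [0.8, 0.5, 0.6]
finger_gap: 85.1
```

{"fn": "jog_arm", "kwargs": {
  "targets": [
    [-0.14,-0.14,-0.033,0,0,0,0],
    [-0.14,-0.14,-0.033,0,0,0,0],
    [-0.14,-0.14,-0.033,0,0,0,0],
    [-0.14,-0.14,-0.033,0,0,0,0],
    [-0.14,-0.14,-0.033,0,0,0,0]
  ]
}}

```text
time: 1.08
tool_pos: [351.0, 238.9, 298.0]
tcp_rot: [180.0, 0.1, 165.7]
ft_force: [-0.4, 0.5, -1.0]
finger_gap: 85.7
```

{"fn": "jog_arm", "kwargs": {
  "targets": [
    [-0.14,-0.14,-0.033,0,0,0.55,0],
    [-0.14,-0.14,-0.033,0,0,0.55,0],
    [-0.14,-0.14,-0.033,0,0,0.55,0],
    [-0.14,-0.14,-0.033,0,0,0.55,0],
    [-0.14,-0.14,-0.033,0,0,0.55,0]
  ]
}}

```text
time: 1.5
tool_pos: [452.3, 68.3, 330.9]
tcp_rot: [180.0, 0.1, 133.7]
ft_force: [0.1, -0.1, -0.7]
finger_gap: 85.5
```

```bash
python3 -c "
from h import *
print(r.sense()['joint_pos'].round(1),tool()[0].round(1))
to([480,30,340],100)"
```

```text
[  2.2 -16.1  97.4  -0.   98.7 -41.6] [452.3  68.3 330.9]
t 1.5 d [-0.0469 -0.0065 -0.009 ] w [0.0008 0.0009 0.589 ] n 1.1547784492691295 4.713351825865381
```

{"fn": "jog_arm", "kwargs": {
  "targets": [
    [-0.047,-0.007,-0.009,0,0,0.59,0],
    [-0.047,-0.007,-0.009,0,0,0.59,0],
    [-0.047,-0.007,-0.009,0,0,0.59,0],
    [-0.047,-0.007,-0.009,0,0,0.59,0],
    [-0.047,-0.007,-0.009,0,0,0.59,0]
  ]
}}

```text
time: 1.92
tool_pos: [479.2, 31.9, 339.1]
tcp_rot: [-180.0, -0.0, 100.0]
ft_force: [0.2, -0.1, 0.6]
finger_gap: 85.4
```

```bash
python3 -c "
from h import *
s=r.snapshot('wrist'); cv2.imwrite('pics/w1.png',s['pixels'][:,:,::-1]); print(s['origin'],s['attitude'])
s=r.snapshot('top'); cv2.imwrite('pics/t2.png',s['pixels'][:,:,::-1])
"
```

```text
[464.499462   113.02791099 481.22516004] [ 1.61163462e+02 -2.96370266e-02  9.98599101e+00]
```

View pics/w1.png

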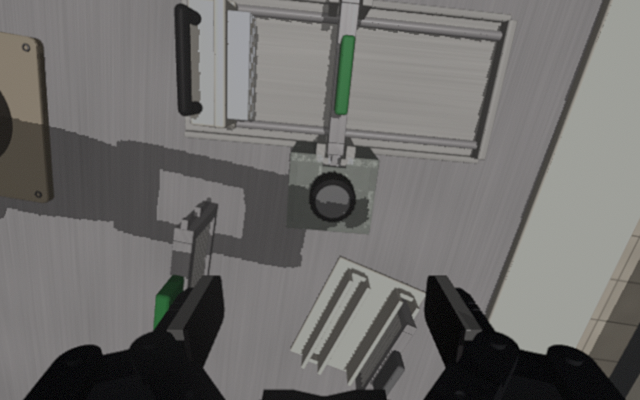

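The wrist view shows the slicer at the top, the green grip at (345,75), the knob top at (332,197), and the large rack at the bottom with the empty slot between walls at about (335,318). Next I'll measure these.

```bash
cat > m.py <<'E'
from h import *
s=r.snapshot('wrist'); im=s['pixels'].astype(int)
R_,G,B=im[...,0],im[...,1],im[...,2]
g=((G>R_+25)&(G>B+20)).astype(np.uint8)
n,l,st,c=cv2.connectedComponentsWithStats(g)
for i in range(1,n):
    if st[i,4]>60:
        ct=cv2.findContours((l==i).astype(np.uint8),0,1)[0][0]
        rc=cv2.minAreaRect(ct); bx=cv2.boxPoints(rc)
        print('green',st[i],c[i].round(1),bx.round(1).tolist()); print(plane(s,bx,158).round(1).tolist())
d=(im.max(2)<45).astype(np.uint8)
d[:,:295]=0; d[:,375:]=0; d[:165]=0; d[230:]=0
n,l,st,c=cv2.connectedComponentsWithStats(d)
for i in range(1,n):
    if st[i,4]>60:
        ct=max(cv2.findContours((l==i).astype(np.uint8),0,1)[0],key=cv2.contourArea)
        print('dark',st[i],c[i],cv2.fitEllipse(ct),plane(s,[cv2.fitEllipse(ct)[0]],160))
crop(s,'w1a',280,0,400,240,2.5)
crop(s,'w1b',280,230,440,400,4)
crop(s,'w1c',170,0,530,240,2.2)
E
python3 m.py
```

```text
green [335  36  21  79 982] [344.9  74.8] [[334.0, 113.5999984741211], [342.79998779296875, 35.099998474121094], [355.5, 36.5], [346.79998779296875, 115.0]]
[[477.3, 91.5, 158.0], [472.5, 155.1, 158.0], [483.1, 155.9, 158.0], [488.6, 92.3, 158.0]]
green [153 293  17  38 386] [159.9 307.7] [[150.8000030517578, 329.70001220703125], [155.5, 292.29998779296875], [169.89999389648438, 294.1000061035156], [165.1999969482422, 331.5]]
[[322.2, -171.1, 158.0], [326.1, -122.0, 158.0], [341.3, -121.4, 158.0], [337.9, -170.6, 158.0]]
dark [309 173  47  50 908] [331.0715859 194.0253304] ((331.63323974609375, 197.50831604003906), (45.610015869140625, 49.09315490722656), 171.00364685058594) [[489.51851205  15.04199311 160.        ]]
```

View pics/w1c.png

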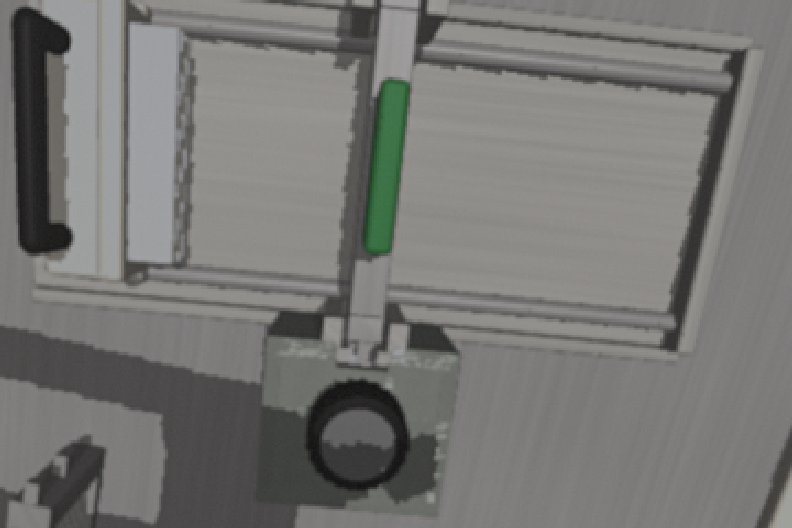

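View pics/w1b.png

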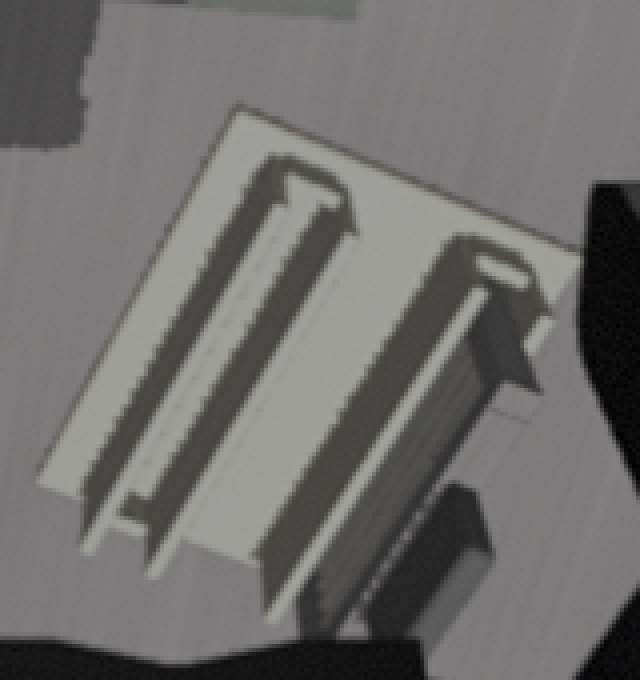

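```bash
python3 - <<'E'
from h import *
s=r.snapshot('wrist')
print(plane(s,[[332.7,200.5],[309.5,200],[355,202],[333,223]],167).round(1))
# predicted circle for candidate centres
for c in [(489.7,8.1),(490.5,10),(491,12)]:
    a=np.linspace(0,2*np.pi,36)
    q=proj(s,np.c_[c[0]+22*np.cos(a),c[1]+22*np.sin(a),np.full(36,167)])
    print(c,q.min(0).round(1),q.max(0).round(1))
im=s['pixels'][165:230,300:365].max(2)
print('row200',im[35].tolist()); print('col333',im[:,33].tolist())
# slicer deck edges z=50
print(plane(s,[[186,131],[483,161],[513,17],[230,0]],58).round(1).tolist())
# rack foot corners (b crop /4 +280,+230)
print('rackfoot',plane(s,[[280+238/4,230+104/4],[280+40/4,230+482/4],[280+580/4,230+255/4]],5).round(1).tolist())
# wall tops ends z=46: left wall: inner/outer lines
pts=[(275,160),(85,550),(345,195),(152,575)]
E
python3 - <<'E'
from h import *
s=r.snapshot('wrist')
c=cv2.resize(s['pixels'][265:370,290:380,::-1],None,fx=6,fy=6,interpolation=cv2.INTER_CUBIC)
cv2.imwrite('pics/w1d.png',c[:600])
t=r.snapshot('scene')
print(t['origin'])
c=cv2.resize(t['pixels'][195:260,205:305,::-1],None,fx=8,fy=8,interpolation=cv2.INTER_CUBIC)
cv2.imwrite('pics/s1d.png',c)
E
```

```text
[[490.5  14.6 167. ]
 [469.2  11.2 167. ]
 [511.3  17.  167. ]
 [495.1  -7.4 167. ]]
(489.7, 8.1) [307.1 184.2] [353.9 228.5]
(490.5, 10) [308.3 182.4] [355.2 226.9]
(491, 12) [309.2 180.5] [356.1 225. ]
row200 [65, 66, 64, 64, 67, 64, 67, 67, 59, 37, 28, 24, 27, 24, 26, 49, 70, 77, 78, 79, 91, 98, 99, 99, 97, 95, 96, 98, 99, 98, 95, 84, 80, 89, 94, 97, 96, 96, 97, 100, 100, 100, 99, 99, 98, 98, 101, 97, 79, 50, 32, 26, 29, 23, 28, 45, 58, 65, 65, 64, 63, 65, 66, 65, 67]
col333 [121, 86, 75, 101, 115, 114, 99, 68, 32, 26, 23, 25, 26, 25, 28, 36, 41, 41, 38, 38, 58, 87, 100, 102, 100, 98, 99, 98, 100, 98, 97, 97, 99, 98, 98, 89, 72, 58, 55, 59, 57, 57, 57, 58, 58, 59, 58, 58, 57, 58, 58, 59, 57, 42, 28, 25, 23, 39, 57, 65, 69, 88, 106, 111, 109]
[[313.2, 33.4, 58.0], [669.8, 63.4, 58.0], [651.0, 219.8, 58.0], [350.3, 179.6, 58.0]]
rackfoot [[531.2, -119.9, 5.0], [485.0, -305.5, 5.0], [675.0, -159.7, 5.0]]
[1615.3105469   314.93357462  968.87922136]
```

View pics/w1d.png

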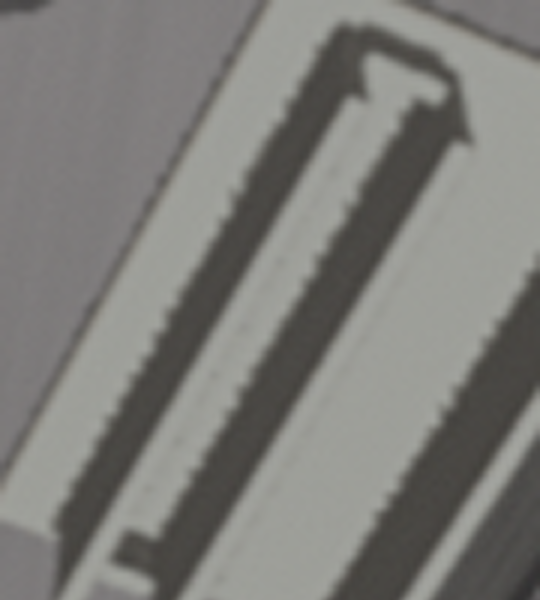

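View pics/s1d.png

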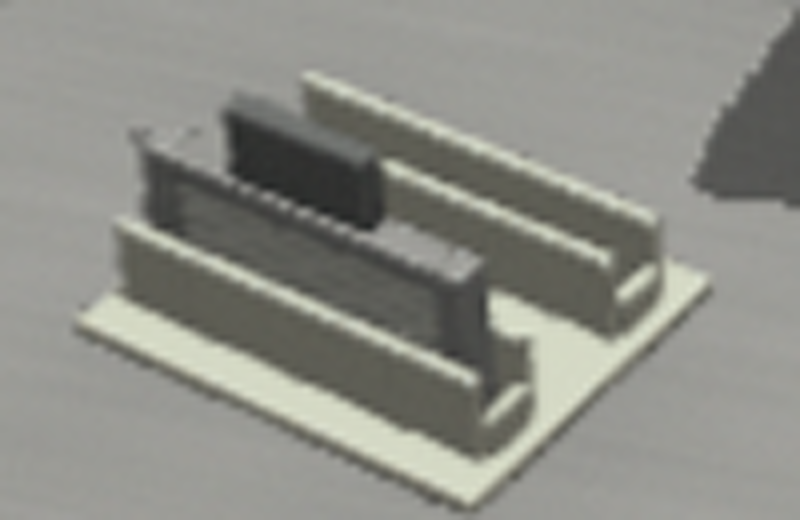

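Run:
```python
from h import *
to([490.5,14.3,200],100)
s=r.snapshot('scene')
d=(s['pixels'].max(2)<45).astype(np.uint8)
n,l,st,c=cv2.connectedComponentsWithStats(d)
for i in range(1,n):
    if st[i,4]>60 and 320<c[i][0]<365 and 170<c[i][1]<215: print(st[i],c[i])
print(proj(s,[[490.5,14.3,167],[490.5,14.3,136]]))
s=r.snapshot('top'); print(proj(s,[[490.5,14.3,167],[480.4,123.7,158]]))
```

```text
t 2.22 d [-0.0201  0.0078  0.1393] w [0.     0.     0.0104] n 3.3800532190735786 0.0829905660143822
[333 185  16  15 149] [339.93288591 193.29530201]
[[340.41358035 187.1855752 ]
 [340.20269727 195.97856389]]
[[305.03798909 188.40601671]
 [271.86636385 192.3827814 ]]
```

{"fn": "jog_arm", "kwargs": {
  "targets": [
    [-0.02,0.008,0.139,0,0,0,0],
    [-0.02,0.008,0.139,0,0,0,0],
    [-0.02,0.008,0.139,0,0,0,0],
    [-0.02,0.008,0.139,0,0,0,0],
    [-0.02,0.008,0.139,0,0,0,0]
  ]
}}

```text
time: 2.73
tool_pos: [487.4, 14.2, 194.7]
tcp_rot: [-179.5, -0.1, 100.5]
ft_force: [-0.4, 1.0, -0.2]
finger_gap: 85.2
```

```bash
python3 -c "
from h import *
s=r.snapshot('wrist'); cv2.imwrite('pics/w2.png',s['pixels'][:,:,::-1])
p=tool()[0];print(p)
a=np.linspace(0,6.28,100)
for c in [(490.5,14.3)]:
    q=proj(s,np.c_[c[0]+22*np.cos(a),c[1]+22*np.sin(a),np.full(100,167)]); print(q.min(0),q.max(0))
"
```

```text
[488.99577631  14.32757865 198.09152309]
[289.29663758 211.42549447] [372.45357754 286.82845091]
```

View pics/w2.png

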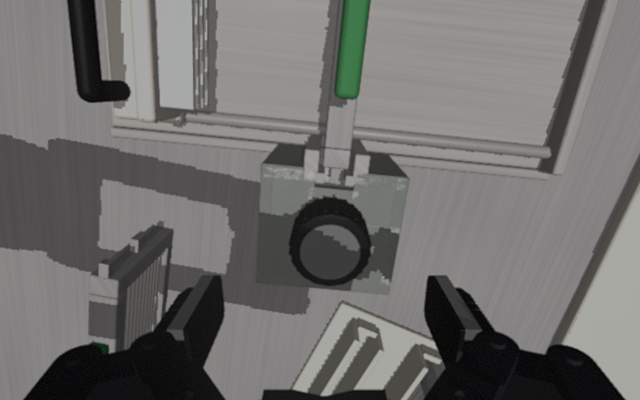

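```bash
python3 -c "
from h import *
r.snapshot('top'); to([490.3,14.7,135],100.4); print(tool()[0])"
```

```text
t 2.83 d [ 0.0003 -0.      0.0656] w [-0.0007 -0.0003  0.001 ] n 1.5729901274014553 0.010216940141017879
[490.45471585  14.35594718 200.59260352]
```

{"fn": "jog_arm", "kwargs": {
  "targets": [
    [0,0,0.03,0,0,0,0],
    [0,0,0.055,0,0,0,0],
    [0,0,0.065,0,0,0,0],
    [0,0,0.065,0,0,0,0],
    [0,0,0.065,0,0,0,0]
  ]
}}

```text
time: 3.25
tool_pos: [491.5, 14.4, 137.1]
tcp_rot: [179.9, 0.0, 100.4]
ft_force: [-0.7, -0.6, 0.3]
finger_gap: 85.3
```

```bash
python3 -c "
from h import *
s=r.snapshot('wrist'); cv2.imwrite('pics/w3.png',s['pixels'][:,:,::-1]);x=r.sense();print(x['tool_pos'],x['ft_force'],x['wrist_torque'])"
```

```text
[492.06353488  14.28583457 137.78102007] [-0.49748303  0.86531984  0.18952078] [0.0221185  0.00332247 0.03170907]
```

View pics/w3.png

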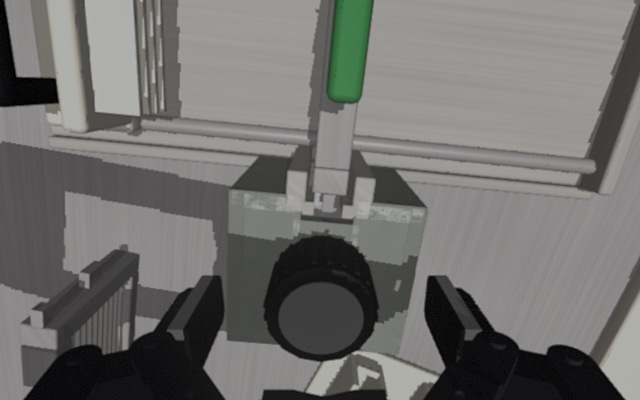

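The knob sits centred between the fingers (centre col 321, finger midpoint 324). I'll close on it now.

{"fn": "jog_arm", "kwargs": {
  "targets": [
    [0,0,0,0,0,0,0.3],
    [0,0,0,0,0,0,0.45],
    [0,0,0,0,0,0,0.6],
    [0,0,0,0,0,0,0.7],
    [0,0,0,0,0,0,0.8]
  ],
  "newtons": 60
}}

```text
time: 3.72
tool_pos: [490.3, 14.0, 136.9]
tcp_rot: [-180.0, 0.0, 100.4]
ft_force: [-8.9, -1.4, 13.1]
finger_gap: 42.6
```

{"fn": "jog_arm", "kwargs": {
  "targets": [
    [0,0,0,0,0,0,0.9],
    [0,0,0,0,0,0,0.9],
    [0,0,0,0,0,0,0.9]
  ]
}}

```text
time: 3.97
tool_pos: [490.3, 14.1, 136.8]
tcp_rot: [-180.0, 0.0, 100.4]
ft_force: [-8.8, 0.5, 12.8]
finger_gap: 42.4
```

```bash
python3 -c "
from h import *
x=r.sense();print(x['tool_pos'],x['tcp_rot'],x['ft_force'],x['wrist_torque'],x['finger_gap'],x['joint_pos'])"
```

```text
[490.34061119  14.05121366 136.84870762] [-1.79962199e+02  2.12845826e-02  1.00430166e+02] [-8.84448397  0.46835593 12.80298256] [-0.16539396  1.59977668 -0.02519024] 42.36356112210076 [-4.32711218e+00 -5.84455316e+00  1.08749005e+02 -3.09901507e-02
  7.71266816e+01 -1.47503585e+01]
```

{"fn": "jog_arm", "kwargs": {
  "targets": [
    [0,0,0,0,0,0.05,0.9],
    [0,0,-0.001,0,0,0.1,0.9],
    [0,0,-0.001,0,0,0.15,0.9],
    [0,0,-0.001,0,0,0.15,0.9]
  ]
}}

```text
time: 4.3
tool_pos: [490.4, 14.1, 136.9]
tcp_rot: [-180.0, 0.0, 91.7]
ft_force: [-4.8, -0.5, 5.6]
finger_gap: 42.7
```

```bash
cat > q.py <<'E'
from h import *
x=r.sense();print(round(x['time'],2),x['tool_pos'].round(1),x['tcp_rot'].round(1),'F',x['ft_force'].round(1),'T',x['wrist_torque'].round(2),'gap',round(x['finger_gap'],1),'j6',x['joint_pos'][5].round(1), 'e6', x['joint_efforts'][5].round(2))
E
python3 q.py
```

```text
4.3 [490.4  14.1 136.9] [-180.     0.    91.7] F [-4.8 -0.5  5.6] T [-0.2   0.83 -0.05] gap 42.7 j6 -6.0 e6 1.17
```

{"fn": "jog_arm", "kwargs": {
  "targets": [
    [0,0,0,0,0,0.05,0.9],
    [0,0,0,0,0,0.1,0.9],
    [0,0,0,0,0,0.1,0.9]
  ]
}}

```text
time: 4.55
tool_pos: [490.3, 14.1, 136.9]
tcp_rot: [-180.0, 0.0, 86.0]
ft_force: [-5.2, -1.4, 6.5]
finger_gap: 42.4
```

```bash
python3 q.py
```

```text
4.55 [490.3  14.1 136.9] [-180.    0.   86.] F [-5.2 -1.4  6.5] T [-0.15  1.08 -0.18] gap 42.4 j6 -0.3 e6 0.95
```

{"fn": "jog_arm", "kwargs": {
  "targets": [
    [0,0,0,0,0,0.05,0.9],
    [0,0,0,0,0,0.1,0.9]
  ]
}}

```text
time: 4.72
tool_pos: [490.3, 14.1, 136.9]
tcp_rot: [-180.0, 0.0, 80.3]
ft_force: [-4.6, -1.3, 5.8]
finger_gap: 42.7
```

```bash
python3 q.py
```

```text
4.72 [490.3  14.1 136.9] [-180.     0.    80.3] F [-4.6 -1.3  5.8] T [-0.19  1.13 -0.04] gap 42.7 j6 5.4 e6 -1.58
```

{"fn": "jog_arm", "kwargs": {
  "targets": [
    [0,0,0,0,0,0.05,0.9],
    [0,0,0,0,0,0.1,0.9]
  ]
}}

```text
time: 4.88
tool_pos: [490.3, 14.0, 136.8]
tcp_rot: [-180.0, 0.0, 74.6]
ft_force: [-4.8, -1.8, 4.4]
finger_gap: 42.7
```

```bash
python3 q.py
```

```text
4.88 [490.3  14.  136.8] [-180.     0.    74.6] F [-4.8 -1.8  4.4] T [-0.11  0.83  0.07] gap 42.7 j6 11.1 e6 -1.26
```

{"fn": "jog_arm", "kwargs": {
  "targets": [
    [0,0,0,0,0,0.05,0.9],
    [0,0,0,0,0,0.1,0.9]
  ]
}}

```text
time: 5.05
tool_pos: [490.4, 14.0, 136.9]
tcp_rot: [-180.0, 0.0, 68.9]
ft_force: [-4.8, -1.1, 5.0]
finger_gap: 42.5
```

```bash
python3 q.py
```

```text
5.05 [490.4  14.  136.9] [-180.     0.    68.9] F [-4.8 -1.1  5. ] T [-0.27  0.29  0.8 ] gap 42.5 j6 16.8 e6 -0.5
```

{"fn": "jog_arm", "kwargs": {
  "targets": [
    [0,0,0,0,0,0.05,0.9],
    [0,0,0,0,0,0.1,0.9]
  ]
}}

```text
time: 5.22
tool_pos: [490.4, 14.1, 136.9]
tcp_rot: [-180.0, 0.0, 63.2]
ft_force: [-6.2, -1.0, 5.7]
finger_gap: 42.3
```

```bash
python3 q.py
```

```text
5.22 [490.4  14.1 136.9] [-180.     0.    63.2] F [-6.2 -1.   5.7] T [-0.39  0.58  0.58] gap 42.3 j6 22.5 e6 -0.73
```

{"fn": "jog_arm", "kwargs": {
  "targets": [
    [0,0,0,0,0,0.05,0.9],
    [0,0,0,0,0,0.05,0.9]
  ]
}}

```text
time: 5.38
tool_pos: [490.4, 14.1, 136.9]
tcp_rot: [-180.0, 0.0, 60.2]
ft_force: [-5.2, -1.7, 7.2]
finger_gap: 42.2
```

```bash
python3 q.py
```

```text
5.38 [490.4  14.1 136.9] [-180.     0.    60.2] F [-5.2 -1.7  7.2] T [-0.07  0.95 -0.04] gap 42.2 j6 25.5 e6 1.14
```

{"fn": "jog_arm", "kwargs": {
  "targets": [
    [0,0,0,0,0,0.03,0.9],
    [0,0,0,0,0,0.03,0.9]
  ]
}}

```text
time: 5.55
tool_pos: [490.3, 14.1, 136.9]
tcp_rot: [-180.0, 0.0, 58.6]
ft_force: [-4.9, -0.7, 6.0]
finger_gap: 42.7
```

```bash
python3 q.py
```

```text
5.55 [490.3  14.1 136.9] [-180.     0.    58.6] F [-4.9 -0.7  6. ] T [-0.26  0.71 -0.1 ] gap 42.7 j6 27.1 e6 0.38
```

{"fn": "jog_arm", "kwargs": {
  "targets": [
    [0,0,0,0,0,0.05,0.9],
    [0,0,0,0,0,0.05,0.9]
  ]
}}

```text
time: 5.72
tool_pos: [490.4, 14.1, 136.9]
tcp_rot: [-180.0, 0.0, 55.6]
ft_force: [-5.4, -1.1, 5.7]
finger_gap: 42.9
```

```bash
python3 q.py
```

```text
5.72 [490.4  14.1 136.9] [-180.     0.    55.6] F [-5.4 -1.1  5.7] T [-0.23  0.77 -0.13] gap 42.9 j6 30.1 e6 0.7
```

{"fn": "jog_arm", "kwargs": {
  "targets": [
    [0,0,0,0,0,0.05,0.9],
    [0,0,0,0,0,0.05,0.9]
  ]
}}

```text
time: 5.88
tool_pos: [490.3, 14.1, 136.9]
tcp_rot: [-180.0, 0.0, 52.8]
ft_force: [-3.3, -1.4, 6.6]
finger_gap: 42.8
```

```bash
python3 q.py
```

```text
5.88 [490.3  14.1 136.9] [-180.     0.    52.8] F [-3.3 -1.4  6.6] T [ 0.03  1.02 -0.08] gap 42.8 j6 32.9 e6 0.8
```

{"fn": "jog_arm", "kwargs": {
  "targets": [
    [0,0,0,0,0,-0.06,0.9],
    [0,0,0,0,0,-0.06,0.9]
  ]
}}

```text
time: 6.05
tool_pos: [490.3, 14.1, 136.9]
tcp_rot: [-180.0, 0.0, 56.6]
ft_force: [-5.4, -2.0, 5.6]
finger_gap: 42.8
```

```bash
python3 q.py
```

```text
6.05 [490.3  14.1 136.9] [-180.     0.    56.6] F [-5.4 -2.   5.6] T [-0.15  0.87  0.07] gap 42.8 j6 29.1 e6 -0.88
```

{"fn": "jog_arm", "kwargs": {
  "targets": [
    [0,0,0,0,0,-0.06,0.9],
    [0,0,0,0,0,-0.06,0.9]
  ]
}}

```text
time: 6.22
tool_pos: [490.3, 14.1, 136.9]
tcp_rot: [-180.0, 0.0, 60.0]
ft_force: [-5.1, -0.7, 7.0]
finger_gap: 42.8
```

```bash
python3 q.py
```

```text
6.22 [490.3  14.1 136.9] [-180.    0.   60.] F [-5.1 -0.7  7. ] T [-0.1   0.87  0.22] gap 42.8 j6 25.7 e6 -0.75
```

{"fn": "jog_arm", "kwargs": {
  "targets": [
    [0,0,0,0,0,-0.06,0.9],
    [0,0,0,0,0,-0.06,0.9]
  ]
}}

```text
time: 6.38
tool_pos: [490.4, 14.0, 136.9]
tcp_rot: [-180.0, 0.0, 63.5]
ft_force: [-6.2, -0.8, 5.6]
finger_gap: 42.6
```

```bash
python3 q.py
```

```text
6.38 [490.4  14.  136.9] [-180.     0.    63.5] F [-6.2 -0.8  5.6] T [-0.36  0.34  0.74] gap 42.6 j6 22.2 e6 -0.37
```

{"fn": "jog_arm", "kwargs": {
  "targets": [
    [0,0,0,0,0,-0.06,0.9],
    [0,0,0,0,0,-0.06,0.9]
  ]
}}

```text
time: 6.55
tool_pos: [490.4, 14.0, 136.9]
tcp_rot: [-180.0, 0.0, 66.9]
ft_force: [-5.3, -1.0, 5.7]
finger_gap: 42.2
```

```bash
python3 q.py
```

```text
6.55 [490.4  14.  136.9] [-180.     0.    66.9] F [-5.3 -1.   5.7] T [-0.32  0.56  0.46] gap 42.2 j6 18.8 e6 -0.62
```

{"fn": "jog_arm", "kwargs": {
  "targets": [
    [0,0,0,0,0,-0.06,0.9],
    [0,0,0,0,0,-0.06,0.9]
  ]
}}

```text
time: 6.72
tool_pos: [490.3, 14.0, 136.8]
tcp_rot: [-180.0, 0.0, 70.3]
ft_force: [-5.4, -2.3, 6.0]
finger_gap: 42.8
```

```bash
python3 q.py
```

```text
6.72 [490.3  14.  136.8] [-180.     0.    70.3] F [-5.4 -2.3  6. ] T [-0.16  0.62  0.43] gap 42.8 j6 15.4 e6 -0.7
```

{"fn": "jog_arm", "kwargs": {
  "targets": [
    [0,0,0,0,0,0.08,0.9],
    [0,0,0,0,0,0.16,0.9]
  ]
}}

```text
time: 6.88
tool_pos: [490.3, 14.0, 136.9]
tcp_rot: [-180.0, 0.0, 60.8]
ft_force: [-5.6, -1.4, 5.1]
finger_gap: 43.0
```

```bash
python3 q.py
```

```text
6.88 [490.3  14.  136.9] [-180.     0.    60.8] F [-5.6 -1.4  5.1] T [-0.26  0.76  0.33] gap 43.0 j6 24.9 e6 -2.11
```

{"fn": "jog_arm", "kwargs": {
  "targets": [
    [0,0,0,0,0,0.08,0.9],
    [0,0,0,0,0,0.16,0.9]
  ]
}}

```text
time: 7.05
tool_pos: [490.3, 14.1, 136.9]
tcp_rot: [-180.0, 0.0, 51.5]
ft_force: [-6.2, -2.1, 6.1]
finger_gap: 42.8
```

```bash
python3 q.py
```

```text
7.05 [490.3  14.1 136.9] [-180.     0.    51.5] F [-6.2 -2.1  6.1] T [-0.25  0.7   0.34] gap 42.8 j6 34.1 e6 -1.71
```

{"fn": "jog_arm", "kwargs": {
  "targets": [
    [0,0,0,0,0,0.06,0.9],
    [0,0,0,0,0,0.06,0.9]
  ]
}}

```text
time: 7.22
tool_pos: [490.4, 14.1, 136.9]
tcp_rot: [-180.0, 0.0, 48.1]
ft_force: [-5.2, -1.6, 6.2]
finger_gap: 42.7
```

```bash
python3 q.py
```

```text
7.22 [490.4  14.1 136.9] [-180.     0.    48.1] F [-5.2 -1.6  6.2] T [-0.21  0.86 -0.14] gap 42.7 j6 37.6 e6 1.22
```

{"fn": "jog_arm", "kwargs": {
  "targets": [
    [0,0,0,0,0,0.06,0.9],
    [0,0,0,0,0,0.06,0.9]
  ]
}}

```text
time: 7.38
tool_pos: [490.4, 14.1, 136.9]
tcp_rot: [-180.0, 0.0, 44.7]
ft_force: [-5.1, -2.4, 5.8]
finger_gap: 42.8
```

```bash
python3 q.py
```

```text
7.38 [490.4  14.1 136.9] [-180.     0.    44.7] F [-5.1 -2.4  5.8] T [-0.31  0.88 -0.21] gap 42.8 j6 41.0 e6 0.81
```

```bash
cat > q2.py <<'E'
from h import *
T=[]
for i in range(5):
    x=r.sense(); T.append(np.r_[x['wrist_torque'],x['joint_efforts'][5],x['tcp_rot'][2]])
    if i<4: r.snapshot('wrist')
T=np.array(T)
print(round(x['time'],2),'yaw',T[:,4].round(2),'Tz',T[:,2].round(2),'e6',T[:,3].round(2),'gap',round(x['finger_gap'],1))
E
python3 q2.py
```

```text
7.58 yaw [44.68 44.82 44.86 44.88 44.89] Tz [-0.21  0.01  0.15  0.22  0.19] e6 [0.81 0.57 0.34 0.28 0.28] gap 42.7
```

{"fn": "jog_arm", "kwargs": {
  "targets": [
    [0,0,0,0,0,-0.08,0.9],
    [0,0,0,0,0,-0.16,0.9],
    [0,0,0,0,0,-0.16,0.9]
  ]
}}

```text
time: 7.83
tool_pos: [490.3, 14.1, 136.9]
tcp_rot: [-180.0, 0.0, 54.3]
ft_force: [-5.3, -0.8, 6.4]
finger_gap: 42.1
```

```bash
python3 q2.py
```

```text
8.03 yaw [54.32 54.12 54.06 54.05 54.04] Tz [0.08 0.04 0.04 0.11 0.04] e6 [-1.66 -0.77 -0.2   0.01  0.08] gap 42.3
```

{"fn": "jog_arm", "kwargs": {
  "targets": [
    [0,0,0,0,0,-0.1,0.9],
    [0,0,0,0,0,-0.1,0.9]
  ]
}}

```text
time: 8.2
tool_pos: [490.4, 14.0, 136.9]
tcp_rot: [-180.0, 0.0, 60.1]
ft_force: [-6.4, -1.2, 6.7]
finger_gap: 42.6
```

```bash
python3 q2.py
```

```text
8.4 yaw [60.11 59.88 59.8  59.77 59.77] Tz [ 0.33  0.08 -0.05 -0.17  0.11] e6 [-1.41 -0.77 -0.36 -0.27 -0.01] gap 42.3
```

{"fn": "jog_arm", "kwargs": {
  "targets": [
    [0,0,0,0,0,-0.06,0.9],
    [0,0,0,0,0,-0.06,0.9]
  ]
}}

```text
time: 8.57
tool_pos: [490.4, 14.0, 136.9]
tcp_rot: [-180.0, 0.0, 63.4]
ft_force: [-5.7, -1.6, 6.6]
finger_gap: 42.2
```

```bash
python3 q2.py
```

```text
8.77 yaw [63.43 63.29 63.24 63.23 63.23] Tz [0.51 0.32 0.28 0.26 0.17] e6 [-0.38 -0.23  0.03  0.22  0.22] gap 42.3
```

{"fn": "jog_arm", "kwargs": {
  "targets": [
    [0,0,0,0,0,-0.06,0.9],
    [0,0,0,0,0,-0.06,0.9]
  ]
}}

```text
time: 8.93
tool_pos: [490.4, 14.0, 136.9]
tcp_rot: [-180.0, 0.0, 66.9]
ft_force: [-6.9, -1.1, 5.4]
finger_gap: 42.4
```

```bash
python3 q2.py
```

```text
9.13 yaw [66.87 66.75 66.71 66.69 66.67] Tz [0.58 0.71 0.54 0.26 0.17] e6 [-0.43  0.21  0.41  0.27  0.14] gap 42.4
```

{"fn": "jog_arm", "kwargs": {
  "targets": [
    [0,0,0,0,0,-0.06,0.9],
    [0,0,0,0,0,-0.06,0.9]
  ]
}}

```text
time: 9.3
tool_pos: [490.4, 14.1, 136.9]
tcp_rot: [-180.0, 0.0, 70.3]
ft_force: [-5.5, -1.7, 6.7]
finger_gap: 42.4
```

```bash
python3 q2.py
```

```text
9.5 yaw [70.3  70.17 70.12 70.11 70.11] Tz [0.32 0.36 0.33 0.31 0.3 ] e6 [-0.67 -0.22  0.16  0.28  0.31] gap 42.5
```

{"fn": "jog_arm", "kwargs": {
  "targets": [
    [0,0,0,0,0,-0.06,0.9],
    [0,0,0,0,0,-0.06,0.9]
  ]
}}

```text
time: 9.67
tool_pos: [490.3, 14.1, 136.9]
tcp_rot: [-180.0, 0.0, 73.7]
ft_force: [-5.3, -0.9, 5.5]
finger_gap: 42.8
```

```bash
python3 q2.py
```

```text
9.87 yaw [73.71 73.58 73.54 73.53 73.53] Tz [0.15 0.08 0.07 0.14 0.08] e6 [-0.97 -0.45 -0.11  0.06  0.09] gap 42.5
```

{"fn": "jog_arm", "kwargs": {
  "targets": [
    [0,0,0,0,0,-0.06,0.9],
    [0,0,0,0,0,-0.06,0.9]
  ],
  "newtons": 90
}}

```text
time: 10.03
tool_pos: [490.3, 14.1, 137.0]
tcp_rot: [-180.0, 0.0, 77.1]
ft_force: [-5.4, -1.6, 7.3]
finger_gap: 42.0
```

```bash
python3 q2.py
```

```text
10.23 yaw [77.11 76.98 76.94 76.93 76.93] Tz [-0.4  -0.31 -0.28 -0.29 -0.35] e6 [-1.46 -0.9  -0.49 -0.37 -0.34] gap 41.9
```

{"fn": "jog_arm", "kwargs": {
  "targets": [
    [0,0,0,0,0,-0.06,0.9],
    [0,0,0,0,0,-0.06,0.9]
  ]
}}

```text
time: 10.4
tool_pos: [490.3, 14.1, 137.1]
tcp_rot: [-180.0, 0.0, 80.6]
ft_force: [-5.8, -0.4, 7.7]
finger_gap: 42.0
```

```bash
python3 q2.py
```

```text
10.6 yaw [80.56 80.44 80.4  80.4  80.39] Tz [-0.08 -0.02 -0.01 -0.1  -0.27] e6 [-1.05 -0.53 -0.15 -0.15 -0.29] gap 41.6
```

{"fn": "jog_arm", "kwargs": {
  "targets": [
    [0,0,0,0,0,-0.06,0.9],
    [0,0,0,0,0,-0.06,0.9]
  ]
}}

```text
time: 10.77
tool_pos: [490.3, 14.1, 137.1]
tcp_rot: [-180.0, 0.0, 84.0]
ft_force: [-4.8, -0.8, 8.0]
finger_gap: 42.3
```

```bash
python3 q2.py
```

```text
10.97 yaw [84.02 83.87 83.83 83.83 83.82] Tz [-0.16 -0.42 -0.04 -0.1  -0.15] e6 [-1.01 -0.9  -0.32 -0.08 -0.16] gap 41.9
```

{"fn": "jog_arm", "kwargs": {
  "targets": [
    [0,0,0,0,0,0.06,0.9],
    [0,0,0,0,0,0.12,0.9],
    [0,0,0,0,0,0.12,0.9]
  ]
}}

```text
time: 11.22
tool_pos: [490.3, 14.1, 137.0]
tcp_rot: [-180.0, 0.0, 76.7]
ft_force: [-4.9, -1.3, 7.7]
finger_gap: 41.9
```

```bash
python3 q2.py
```

```text
11.42 yaw [76.71 76.86 76.9  76.91 76.92] Tz [-0.49 -0.56 -0.49 -0.55 -0.5 ] e6 [ 0.77  0.11 -0.33 -0.46 -0.49] gap 42.1
```

{"fn": "jog_arm", "kwargs": {
  "targets": [
    [0,0,0,0,0,0.05,0.9],
    [0,0,0,0,0,0.05,0.9]
  ]
}}

```text
time: 11.58
tool_pos: [490.3, 14.0, 137.0]
tcp_rot: [-180.0, 0.0, 73.9]
ft_force: [-5.3, -0.7, 7.0]
finger_gap: 41.9
```

```bash
python3 q2.py
```

```text
11.78 yaw [73.92 74.04 74.07 74.08 74.08] Tz [-0.14 -0.19 -0.22 -0.2  -0.14] e6 [ 0.71  0.29 -0.04 -0.13 -0.16] gap 42.4
```

{"fn": "jog_arm", "kwargs": {
  "targets": [
    [0,0,0,0,0,0.04,0.9],
    [0,0,0,0,0,0.04,0.9]
  ]
}}

```text
time: 11.95
tool_pos: [490.4, 14.0, 137.0]
tcp_rot: [-180.0, 0.0, 71.7]
ft_force: [-5.6, -0.8, 6.7]
finger_gap: 41.7
```

```bash
python3 q2.py
```

```text
12.15 yaw [71.69 71.77 71.8  71.8  71.8 ] Tz [0.04 0.09 0.05 0.02 0.04] e6 [0.78 0.42 0.16 0.08 0.06] gap 42.2
```

The torque goes −0.5, −0.17, +0.04 as the knob turns, so the drop and its zero crossing put the notch at the current angle. I'll let go here.

{"fn": "jog_arm", "kwargs": {
  "targets": [
    [0,0,0,0,0,0,0.5],
    [0,0,0,0,0,0,0.2],
    [0,0,0,0,0,0,0],
    [0,0,0,0,0,0,0],
    [0,0,0,0,0,0,0]
  ],
  "newtons": 40
}}

```text
time: 12.57
tool_pos: [490.8, 14.3, 136.3]
tcp_rot: [180.0, -0.0, 71.8]
ft_force: [-0.8, 1.1, 0.5]
finger_gap: 85.3
```

{"fn": "jog_arm", "kwargs": {
  "targets": [
    [0,0,-0.03,0,0,0,0],
    [0,0,-0.07,0,0,0,0],
    [0,0,-0.11,0,0,0,0],
    [0,0,-0.11,0,0,0,0]
  ]
}}

```text
time: 12.9
tool_pos: [494.5, 14.1, 255.6]
tcp_rot: [179.3, -0.2, 71.8]
ft_force: [1.7, -0.1, 0.8]
finger_gap: 85.2
```

```bash
python3 q2.py; python3 -c "
from h import *
x=r.sense();print(x['tool_pos'],x['ft_force'])
to([480.4,123.7,250],94.5)
s=r.snapshot('wrist'); cv2.imwrite('pics/w4.png',s['pixels'][:,:,::-1])"
```

```text
13.1 yaw [71.79 71.79 71.78 71.78 71.78] Tz [ 0.01  0.05 -0.   -0.    0.03] e6 [-0.  0.  0. -0. -0.] gap 85.5
[490.33035356  14.31905372 245.44568535] [ 0.34334918 -0.03094814 -0.61206691]
t 13.1 d [ 0.1008 -0.0436 -0.0045] w [-0.0009 -0.     -0.3965] n 2.6360954343519136 3.1728423271087367
```

View pics/w4.png

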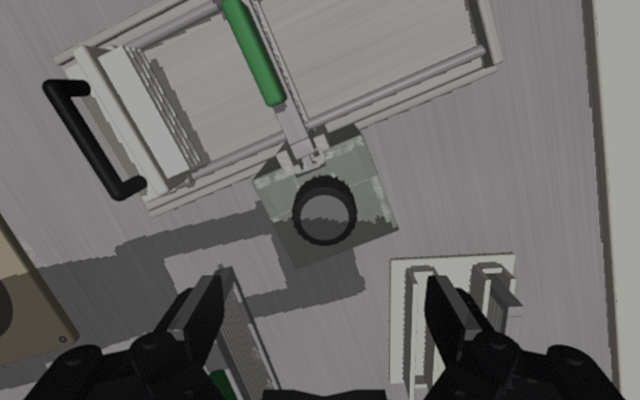

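{"fn": "jog_arm", "kwargs": {
  "targets": [
    [0.101,-0.044,-0.004,0,0,-0.4,0],
    [0.101,-0.044,-0.004,0,0,-0.4,0],
    [0.101,-0.044,-0.004,0,0,-0.4,0],
    [0.101,-0.044,-0.004,0,0,-0.4,0],
    [0.101,-0.044,-0.004,0,0,-0.4,0]
  ]
}}

```text
time: 13.57
tool_pos: [479.4, 125.1, 248.5]
tcp_rot: [-179.8, 0.0, 94.9]
ft_force: [-0.2, -0.6, 0.0]
finger_gap: 85.5
```

```bash
cat > g.py <<'E'
from h import *
import sys
for i in range(3): s=r.snapshot('wrist')
im=s['pixels'].astype(int)
g=((im[...,1]>im[...,0]+25)&(im[...,1]>im[...,2]+20)).astype(np.uint8)
n,l,st,c=cv2.connectedComponentsWithStats(g)
for i in range(1,n):
    if st[i,4]>300:
        ct=cv2.findContours((l==i).astype(np.uint8),0,1)[0][0]
        bx=cv2.boxPoints(cv2.minAreaRect(ct)); print(st[i],bx.round(1).tolist()); print(plane(s,bx,158).round(1).tolist(),plane(s,[bx.mean(0)],158))
cv2.imwrite(f'pics/{sys.argv[1]}.png',im[:,:,::-1].astype(np.uint8)); print(tool()[0])
E
python3 g.py w5
```

```text
[ 318  162   16   88 1293] [[318.0, 162.0], [333.0, 162.0], [333.0, 249.0], [318.0, 249.0]]
[[472.8, 156.7, 158.0], [482.8, 157.6, 158.0], [488.5, 93.8, 158.0], [477.6, 92.9, 158.0]] [[480.31453898 126.58639381 158.        ]]
[480.06607053 123.13958406 249.23041735]
```

View pics/w5.png

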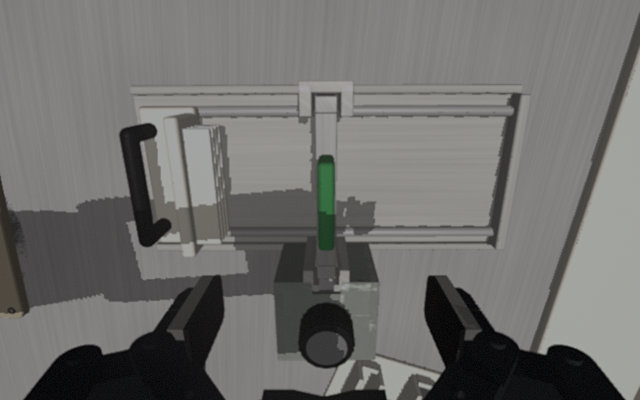

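```bash
python3 -c "
from h import *
to([480.4,125,131],94.7)"
```

```text
t 13.72 d [0.0019 0.0007 0.1182] w [-0.0018  0.0005 -0.0025] n 2.8356241068886194 0.02478174490531149
```

{"fn": "jog_arm", "kwargs": {
  "targets": [
    [0.002,0.001,0.03,0,0,0,0],
    [0.002,0.001,0.06,0,0,0,0],
    [0.002,0.001,0.09,0,0,0,0],
    [0.002,0.001,0.11,0,0,0,0],
    [0.002,0.001,0.118,0,0,0,0]
  ]
}}

```text
time: 14.13
tool_pos: [478.8, 124.4, 128.0]
tcp_rot: [-179.6, 0.0, 94.5]
ft_force: [-0.7, -0.1, -0.1]
finger_gap: 84.9
```

```bash
python3 g.py w6; python3 q.py
```

```text
[ 311  234   31  144 3960] [[311.0, 234.0], [341.0, 234.0], [341.0, 377.0], [311.0, 377.0]]
[[472.6, 157.3, 158.0], [483.1, 158.1, 158.0], [489.2, 94.6, 158.0], [476.9, 93.6, 158.0]] [[480.24655366 128.40780451 158.        ]]
[481.20821138 125.27825561 132.35651362]
14.28 [481.2 125.3 132.4] [-179.9    0.    94.6] F [0.8 0.4 0.4] T [ 0.02 -0.02  0.02] gap 85.4 j6 4.1 e6 0.01
```

View pics/w6.png

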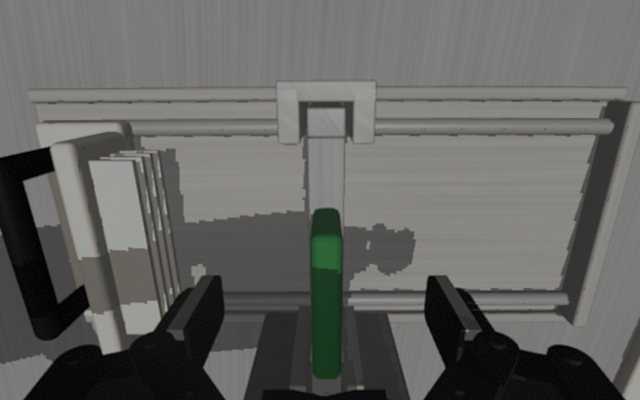

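{"fn": "jog_arm", "kwargs": {
  "targets": [
    [0,0,0,0,0,0,0.4],
    [0,0,0,0,0,0,0.6],
    [0,0,0,0,0,0,0.75],
    [0,0,0,0,0,0,0.85],
    [0,0,0,0,0,0,0.95]
  ],
  "newtons": 40
}}

```text
time: 14.7
tool_pos: [481.7, 126.1, 133.0]
tcp_rot: [179.9, -0.0, 94.7]
ft_force: [1.3, -0.2, -0.2]
finger_gap: 25.7
```

{"fn": "jog_arm", "kwargs": {
  "targets": [
    [0,0,0,0,0,0,1],
    [0,0,0,0,0,0,1],
    [0,0,0,0,0,0,1],
    [0,0,0,0,0,0,1]
  ]
}}

```text
time: 15.03
tool_pos: [481.6, 126.1, 132.8]
tcp_rot: [180.0, -0.0, 94.7]
ft_force: [-1.0, -0.3, 4.3]
finger_gap: 11.4
```

```bash
python3 q.py
```

```text
15.03 [481.6 126.1 132.8] [180.   -0.   94.7] F [-1.  -0.3  4.3] T [-0.02  0.15 -0.05] gap 11.4 j6 4.1 e6 -0.02
```

{"fn": "jog_arm", "kwargs": {
  "targets": [
    [0,0,-0.0005,0,0,0,1],
    [0,0,-0.001,0,0,0,1],
    [0,0,-0.0015,0,0,0,1],
    [0,0,-0.002,0,0,0,1],
    [0,0,-0.002,0,0,0,1]
  ]
}}

```text
time: 15.45
tool_pos: [480.5, 126.0, 133.5]
tcp_rot: [-179.9, 0.0, 94.7]
ft_force: [-0.7, 0.4, -5.3]
finger_gap: 11.0
```

{"fn": "jog_arm", "kwargs": {
  "targets": [
    [0,0,-0.0005,0,0,0,1],
    [0,0,-0.001,0,0,0,1],
    [0,0,-0.001,0,0,0,1]
  ]
}}

```text
time: 15.7
tool_pos: [481.1, 126.0, 135.2]
tcp_rot: [-180.0, 0.0, 94.7]
ft_force: [-0.1, 0.8, -5.6]
finger_gap: 11.3
```

```bash
python3 q.py
```

```text
15.7 [481.1 126.  135.2] [-180.     0.    94.7] F [-0.1  0.8 -5.6] T [ 0.08  0.02 -0.04] gap 11.3 j6 4.1 e6 -0.01
```

{"fn": "jog_arm", "kwargs": {
  "targets": [
    [0,0,-0.0005,0,0,0,1],
    [0,0,-0.001,0,0,0,1],
    [0,0,-0.0015,0,0,0,1],
    [0,0,-0.002,0,0,0,1],
    [0,0,-0.002,0,0,0,1]
  ]
}}

```text
time: 16.12
tool_pos: [481.4, 126.0, 137.5]
tcp_rot: [180.0, 0.0, 94.7]
ft_force: [-0.3, 0.3, -4.9]
finger_gap: 11.2
```

{"fn": "jog_arm", "kwargs": {
  "targets": [
    [0,0,-0.001,0,0,0,1],
    [0,0,-0.002,0,0,0,1],
    [0,0,-0.003,0,0,0,1],
    [0,0,-0.003,0,0,0,1]
  ]
}}

```text
time: 16.45
tool_pos: [481.4, 126.0, 140.6]
tcp_rot: [180.0, -0.0, 94.7]
ft_force: [0.6, -0.3, -4.6]
finger_gap: 11.2
```

```bash
python3 q.py
```

```text
16.45 [481.4 126.  140.6] [180.   -0.   94.7] F [ 0.6 -0.3 -4.6] T [ 0.   -0.02 -0.01] gap 11.2 j6 4.1 e6 0.0
```

{"fn": "jog_arm", "kwargs": {
  "targets": [
    [0,0,-0.005,0,0,0,1],
    [0,0,-0.011,0,0,0,1],
    [0,0,-0.018,0,0,0,1],
    [0,0,-0.025,0,0,0,1],
    [0,0,-0.032,0,0,0,1]
  ]
}}

```text
time: 16.87
tool_pos: [481.5, 126.1, 173.5]
tcp_rot: [180.0, -0.0, 94.7]
ft_force: [0.3, 0.4, -3.8]
finger_gap: 11.3
```

```bash
python3 q.py
```

```text
16.87 [481.5 126.1 173.5] [180.   -0.   94.7] F [ 0.3  0.4 -3.8] T [ 0.05 -0.01 -0.02] gap 11.3 j6 4.1 e6 0.0
```

{"fn": "jog_arm", "kwargs": {
  "targets": [
    [0,0,-0.009,0,0,0,1],
    [0,0,-0.018,0,0,0,1],
    [0,0,-0.027,0,0,0,1],
    [0,0,-0.036,0,0,0,1],
    [0,0,-0.045,0,0,0,1]
  ]
}}

```text
time: 17.28
tool_pos: [481.4, 126.0, 218.4]
tcp_rot: [180.0, 0.0, 94.7]
ft_force: [-0.2, -0.2, -4.1]
finger_gap: 11.5
```

{"fn": "jog_arm", "kwargs": {
  "targets": [
    [0,0,-0.012,0,0,0,1],
    [0,0,-0.03,0,0,0,1],
    [0,0,-0.05,0,0,0,1],
    [0,0,-0.068,0,0,0,1],
    [0,0,-0.075,0,0,0,1]
  ]
}}

```text
time: 17.7
tool_pos: [482.3, 126.2, 296.2]
tcp_rot: [179.7, -0.0, 94.7]
ft_force: [0.9, 0.2, -3.5]
finger_gap: 11.4
```

```bash
python3 q.py; python3 g.py w7
```

```text
17.7 [482.3 126.2 296.2] [179.7  -0.   94.7] F [ 0.9  0.2 -3.5] T [ 0.02 -0.13  0.06] gap 11.4 j6 4.1 e6 0.0
[ 309  234   31  142 3865] [[309.0, 234.0], [339.0, 234.0], [339.0, 375.0], [309.0, 375.0]]
[[473.0, 87.3, 158.0], [498.6, 89.3, 158.0], [513.3, -62.8, 158.0], [483.5, -65.1, 158.0]] [[491.58626145  18.09179726 158.        ]]
[481.536033   126.08854118 292.68695554]
```

View pics/w7.png

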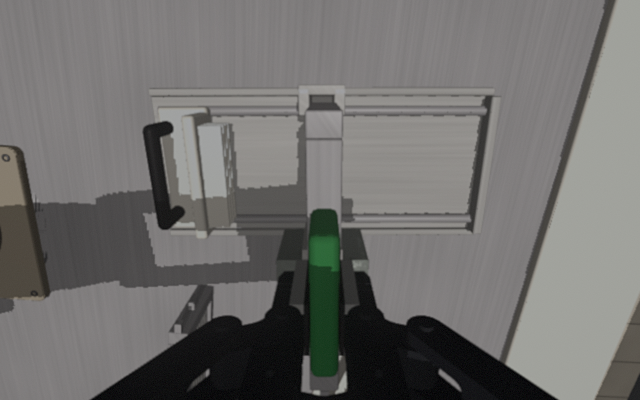

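```bash
python3 -c "
from h import *
to([565,-120,290],75.3)"
```

```text
t 17.85 d [-0.2521  0.063   0.0027] w [ 1.100e-03 -2.000e-04  3.386e-01] n 6.231922478216121 2.709504796736864
```

{"fn": "jog_arm", "kwargs": {
  "targets": [
    [-0.02,0.005,0,0,0,0.06,1],
    [-0.05,0.012,0,0,0,0.14,1],
    [-0.08,0.02,0,0,0,0.22,1],
    [-0.11,0.027,0,0,0,0.3,1],
    [-0.14,0.035,0,0,0,0.339,1]
  ]
}}

```text
time: 18.27
tool_pos: [526.9, -11.8, 290.3]
tcp_rot: [-179.8, 0.0, 75.0]
ft_force: [0.9, 0.5, -5.1]
finger_gap: 11.3
```

```bash
python3 -c "
from h import *
to([565,-120,290],75.3)"
```

```text
t 18.27 d [-0.0947  0.0647  0.0001] w [-0.003   0.0005 -0.0045] n 2.7503755060309705 0.04352982132346113
```

{"fn": "jog_arm", "kwargs": {
  "targets": [
    [-0.025,0.018,0,0,0,0,1],
    [-0.055,0.038,0,0,0,0,1],
    [-0.08,0.056,0,0,0,0,1],
    [-0.095,0.065,0,0,0,0,1],
    [-0.095,0.065,0,0,0,0,1]
  ]
}}

```text
time: 18.68
tool_pos: [565.9, -122.7, 289.5]
tcp_rot: [-179.8, 0.1, 75.1]
ft_force: [0.2, -0.3, -4.9]
finger_gap: 11.3
```

```bash
python3 g.py w8; python3 q.py; python3 -c "
from h import *
s=r.snapshot('wrist');print(s['origin'],s['attitude']); crop(s,'w8c',200,100,400,250,4)
s=r.snapshot('top'); crop(s,'t8',320,110,440,220,6)"
```

```text
[ 309  233   31  143 3889] [[309.0, 233.0], [339.0, 233.0], [339.0, 375.0], [309.0, 375.0]]
[[544.1, -150.1, 158.0], [568.4, -156.5, 158.0], [531.9, -303.1, 158.0], [503.4, -295.7, 158.0]] [[ 538.47172083 -220.67011186  158.        ]]
[  69  261   53   86 1343] [[67.19999694824219, 266.3999938964844], [82.4000015258789, 258.79998779296875], [123.80000305175781, 341.6000061035156], [108.5999984741211, 349.20001220703125]]
[[330.1, -126.9, 158.0], [346.8, -123.6, 158.0], [343.8, -213.3, 158.0], [325.6, -217.8, 158.0]] [[ 336.76855195 -168.37739981  158.        ]]
[ 565.57448374 -118.56936852  290.56060224]
18.83 [ 565.6 -118.6  290.6] [-179.8   -0.    75.2] F [ 0.5 -0.  -4.7] T [0.08 0.02 0.02] gap 10.9 j6 -2.2 e6 -0.04
[586.72000978 -39.11128654 432.70796911] [ 1.61215224e+02  1.12146699e-01 -1.47364119e+01]
```

View pics/w8.png

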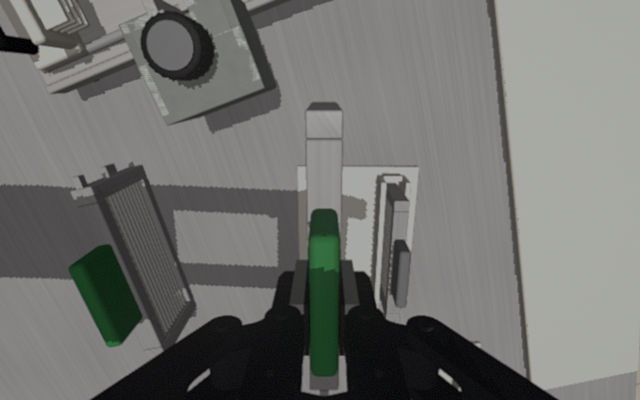

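```bash
python3 -c "
from h import *
to([472,-171,290],75.2)"
```

```text
t 18.93 d [-0.0751 -0.0774  0.0016] w [-0.0014 -0.0004  0.0023] n 2.5865328337524134 0.02198651978714943
```

{"fn": "jog_arm", "kwargs": {
  "targets": [
    [-0.02,-0.02,0,0,0,0,1],
    [-0.043,-0.044,0,0,0,0,1],
    [-0.065,-0.067,0,0,0,0,1],
    [-0.075,-0.077,0,0,0,0,1],
    [-0.075,-0.077,0,0,0,0,1]
  ]
}}

```text
time: 19.35
tool_pos: [470.6, -172.4, 292.7]
tcp_rot: [180.0, 0.1, 75.2]
ft_force: [-0.5, -1.0, -4.7]
finger_gap: 11.2
```

```bash
python3 -c "
from h import *
for i in range(4): s=r.snapshot('wrist')
cv2.imwrite('pics/w9.png',s['pixels'][:,:,::-1]);crop(s,'w9c',340,90,520,290,3)
np.save('w9.npy',s,allow_pickle=True)
s=r.snapshot('scene');crop(s,'s9',180,90,330,270,3.3)"; python3 q.py
```

```text
19.6 [ 473.4 -171.1  292.4] [180.   -0.   75.4] F [ 0.1 -0.2 -5.2] T [-0.02 -0.   -0.01] gap 11.4 j6 -11.1 e6 0.01
```

View pics/w9.png

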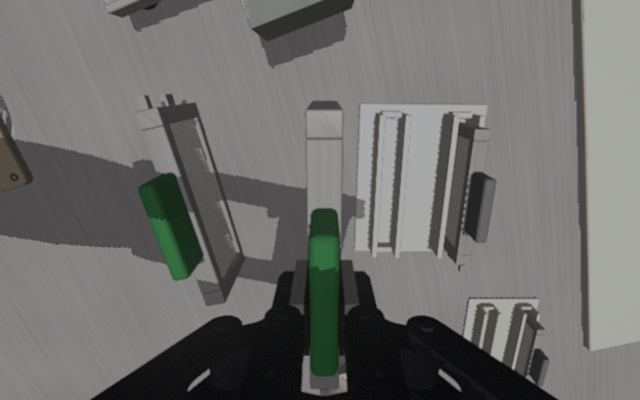

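View pics/w9c.png

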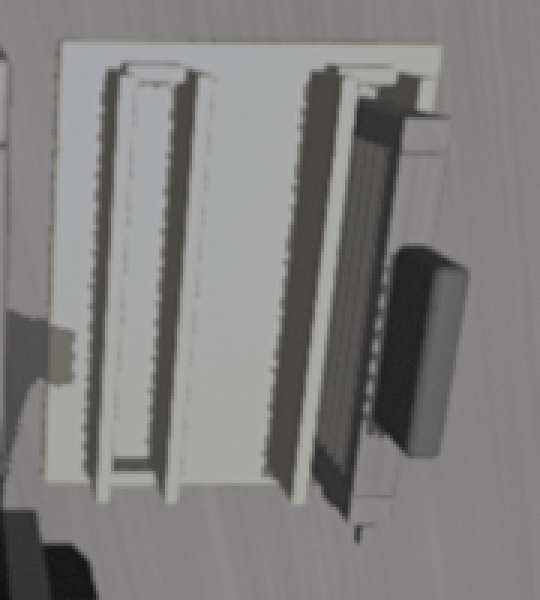

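Run:
```python
from h import *
s=np.load('w9.npy',allow_pickle=True).item()
im=s['pixels'].max(2).astype(int)
for row in (122,140,160,180,200,220,240): print(row,im[row,366:416].tolist())
for col in (368,386,390,394,430): print(col,im[98:120,col].tolist(),'|',im[235:262,col].tolist())
```

```text
122 [171, 171, 171, 171, 172, 173, 169, 139, 104, 82, 75, 75, 83, 124, 160, 170, 171, 167, 160, 164, 171, 171, 171, 171, 171, 171, 170, 171, 170, 173, 168, 135, 98, 77, 73, 75, 76, 71, 84, 125, 162, 171, 170, 166, 162, 165, 170, 169, 169, 169]
140 [171, 171, 171, 171, 170, 173, 167, 132, 91, 73, 73, 84, 126, 160, 172, 170, 165, 157, 163, 170, 171, 171, 170, 170, 171, 170, 171, 171, 168, 155, 137, 104, 77, 74, 75, 75, 70, 98, 151, 168, 169, 169, 166, 157, 164, 168, 169, 169, 170, 169]
160 [170, 169, 169, 170, 169, 152, 118, 86, 77, 74, 94, 142, 164, 170, 169, 167, 159, 163, 169, 170, 169, 170, 170, 169, 170, 170, 170, 168, 139, 106, 82, 77, 77, 74, 73, 87, 132, 161, 169, 169, 166, 156, 161, 169, 169, 168, 169, 168, 168, 169]
180 [168, 168, 170, 166, 141, 107, 83, 76, 72, 96, 144, 166, 170, 169, 165, 155, 159, 167, 168, 169, 168, 168, 168, 168, 169, 168, 158, 131, 93, 77, 74, 75, 77, 72, 99, 151, 169, 169, 166, 164, 166, 168, 169, 169, 168, 168, 168, 169, 168, 168]
200 [167, 169, 166, 143, 107, 82, 75, 72, 96, 148, 167, 169, 167, 165, 165, 168, 168, 168, 168, 168, 168, 168, 168, 169, 1
[... 1130 characters left out ...]
 131, 130, 131, 132, 150, 166, 171, 171, 171, 169, 153, 146, 161, 170, 172, 170, 159, 139, 146, 167] | [96, 88, 86, 92, 93, 92, 89, 79, 75, 76, 75, 90, 134, 161, 168, 166, 150, 137, 134, 134, 135, 135, 135, 134, 134, 134, 134]
394 [135, 135, 135, 134, 132, 135, 153, 166, 171, 170, 171, 169, 153, 144, 159, 170, 172, 170, 159, 139, 148, 168] | [74, 73, 71, 70, 73, 73, 71, 73, 71, 74, 78, 77, 77, 82, 87, 93, 93, 94, 97, 102, 115, 126, 130, 131, 132, 135, 133]
430 [128, 128, 128, 129, 125, 119, 139, 164, 170, 169, 168, 168, 168, 169, 169, 169, 168, 168, 169, 168, 169, 170] | [83, 78, 78, 78, 74, 73, 71, 73, 71, 73, 72, 80, 90, 107, 133, 157, 144, 133, 132, 132, 132, 133, 132, 133, 133, 133, 135]
```

Run:
```python
from h import *
s=np.load('w9.npy',allow_pickle=True).item()
rows=np.array([122,140,160,180,200,220,240.])
L=np.c_[[379,378,376.6,375.6,374.5,373.5,372.5],rows]
Ld=np.c_[[384,383,382,381,380,378,377],rows]
Rr=np.c_[[405,403.5,401.8,400.4,398.7,397.3,395.6],rows]
ls={}
for n,p in (('L',L),('Ld',Ld),('R',Rr)):
    P=plane(s,p,46)[:,:2]; c=P.mean(0); u=np.linalg.svd(P-c)[2][0]; u*=np.sign(u[1]); ls[n]=(c,u); print(n,c.round(1),'yaw',np.degrees(np.arctan2(-u[0],u[1])).round(2))
cR,u=ls['R']; u=(ls['R'][1]+ls['L'][1]); u/=np.linalg.norm(u); nrm=np.array([u[1],-u[0]])
for n in ('L','Ld'): print(n,(ls['R'][0]-ls[n][0])@nrm)
# foot ends: near edge col 368.. rows; foot top z=8
e1=plane(s,[[368,103.7],[390,103.8],[430,104.2]],8)[:,:2]; e2=plane(s,[[368,250.5],[386,252],[390,252]],8)[:,:2]
print(e1.round(1),e2.round(1), (e1.mean(0)-e2.mean(0))@u)
# along-u coordinates
mid=cR-11*nrm
print('u',u,'n',nrm,'e1',(e1-mid)@u,'e2',(e2-mid)@u,'center line pt',mid)
# end stop top (z=24): 16 high
st=plane(s,[[388,109.3]],24)[:,:2]; print('stop outer',(st-mid)@u, 'stop inner', (plane(s,[[388,116]],24)[:,:2]-mid)@u,'far inner',(plane(s,[[384,243]],24)[:,:2]-mid)@u, (plane(s,[[384,247]],24)[:,:2]-mid)@u)
```

```text
L [ 524.9 -206.8] yaw -15.04
Ld [ 530.5 -208.2] yaw -15.05
R [ 552.  -213.8] yaw -15.08
L 27.97050603994487
Ld 22.25255064084318
[[ 539.  -124.2]
 [ 563.7 -130.7]
 [ 608.7 -142.9]] [[ 498.6 -308. ]
 [ 521.4 -316.3]
 [ 526.5 -317.6]] 189.42744337905467
u [0.25987094 0.96564336] n [ 0.96564336 -0.25987094] e1 [83.21459222 83.30649185 83.26090387] e2 [-104.7884814  -106.86965894 -106.84220186] center line pt [ 541.38344088 -210.9824887 ]
stop outer [78.07242597] stop inner [70.74570991] far inner [-86.36023982] [-91.95612459]
```

Run:
```python
from h import *
s=np.load('w9.npy',allow_pickle=True).item()
p,Rt=tool(); print(p,Rt.as_euler('xyz',degrees=True))
im=s['pixels'].max(2).astype(int)
for row in (145,165,185): print(row,im[row,300:348].tolist())
g=s['pixels'].astype(int); m=(g[...,1]>g[...,0]+25)&(g[...,1]>g[...,2]+20); m[:,:300]=0
for row in (245,300,360): 
    c=np.where(m[row])[0]; print(row,c.min(),c.max())
zt=p[2]+25.2; zf=p[2]-8.8
for row,a,b in ((245,0,0),(300,0,0),(360,0,0)):
    c=np.where(m[row])[0]; q=plane(s,[[(c.min()+c.max())/2,row]],zt)[0]; print('grip in tool',Rt.inv().apply(q-p).round(2))
print('TCP-axis px', proj(s,[p+[0,0,25.2]]))
```

```text
[ 473.37858105 -171.10620276  292.36632521] [ 1.79980115e+02 -1.82716428e-02  7.53548182e+01]
145 [134, 135, 138, 137, 132, 117, 122, 141, 148, 147, 146, 147, 147, 147, 147, 145, 145, 143, 142, 142, 145, 147, 147, 148, 148, 146, 145, 145, 145, 144, 145, 146, 147, 149, 149, 146, 146, 145, 145, 145, 143, 131, 115, 126, 137, 136, 137, 138]
165 [134, 137, 137, 136, 132, 122, 121, 135, 145, 147, 146, 146, 146, 146, 146, 144, 144, 142, 143, 142, 143, 144, 146, 147, 149, 148, 146, 145, 146, 144, 144, 145, 146, 147, 148, 147, 145, 145, 144, 144, 141, 128, 112, 121, 134, 134, 133, 134]
185 [136, 136, 136, 135, 135, 132, 118, 126, 144, 147, 147, 147, 145, 146, 145, 144, 143, 141, 141, 141, 142, 143, 144, 145, 145, 145, 145, 145, 144, 144, 145, 145, 147, 147, 148, 146, 145, 144, 143, 143, 135, 122, 126, 132, 134, 136, 134, 133]
245 309 338
300 311 337
360 312 336
grip in tool [ 27.22  -0.45 -25.19]
grip in tool [  3.98  -0.27 -25.2 ]
grip in tool [-24.77  -0.28 -25.21]
TCP-axis px [[324.7236702 308.7886231]]
```

```bash
python3 -c "
from h import *
to([539.1,-220.7,200],74.95)"
```

```text
t 19.6 d [-0.0314  0.0761  0.0924] w [ 0.0003 -0.0003  0.0071] n 2.967269815116724 0.05666408151142283
```

{"fn": "jog_arm", "kwargs": {
  "targets": [
    [-0.01,0.025,0.02,0,0,0.007,1],
    [-0.02,0.05,0.045,0,0,0.007,1],
    [-0.028,0.07,0.075,0,0,0.007,1],
    [-0.0314,0.0761,0.0924,0,0,0.007,1],
    [-0.0314,0.0761,0.0924,0,0,0.007,1]
  ]
}}

```text
time: 20.02
tool_pos: [537.1, -220.5, 193.4]
tcp_rot: [-179.5, -0.1, 74.9]
ft_force: [-1.6, 0.5, -6.6]
finger_gap: 11.1
```

{"fn": "jog_arm", "kwargs": {
  "targets": [
    [0,0,0,0,0,0,1],
    [0,0,0,0,0,0,1],
    [0,0,0,0,0,0,1]
  ]
}}

```text
time: 20.27
tool_pos: [539.4, -221.6, 202.2]
tcp_rot: [179.8, 0.0, 74.9]
ft_force: [0.2, -0.4, -4.4]
finger_gap: 11.3
```

```bash
python3 q.py; python3 -c "
from h import *
to([539.1,-220.7,140],74.95)"
```

```text
20.27 [ 539.4 -221.6  202.2] [179.8   0.   74.9] F [ 0.2 -0.4 -4.4] T [-0.01 -0.04  0.07] gap 11.3 j6 -12.3 e6 0.0
t 20.27 d [ 0.0008 -0.0007  0.0622] w [ 0.0032  0.0006 -0.0006] n 1.4926947842783973 0.026412228293531907
```

{"fn": "jog_arm", "kwargs": {
  "targets": [
    [0.0005,-0.0005,0.012,0,0,0,1],
    [0.0005,-0.0005,0.028,0,0,0,1],
    [0.0005,-0.0005,0.044,0,0,0,1],
    [0.0005,-0.0005,0.055,0,0,0,1],
    [0.0005,-0.0005,0.06,0,0,0,1]
  ]
}}

```text
time: 20.68
tool_pos: [537.0, -220.4, 138.0]
tcp_rot: [-179.9, -0.0, 74.9]
ft_force: [-1.3, 0.6, -5.1]
finger_gap: 11.0
```

{"fn": "jog_arm", "kwargs": {
  "targets": [
    [0,0,0,0,0,0,1],
    [0,0,0,0,0,0,1],
    [0,0,0,0,0,0,1]
  ]
}}

```text
time: 20.93
tool_pos: [538.8, -221.5, 141.2]
tcp_rot: [179.9, 0.0, 74.9]
ft_force: [-0.5, -0.5, -5.6]
finger_gap: 11.3
```

```bash
python3 q.py; python3 -c "
from h import *
s=r.snapshot('wrist');cv2.imwrite('pics/w10.png',s['pixels'][:,:,::-1])
s=r.snapshot('scene');crop(s,'s10',190,150,320,270,5)
s=r.snapshot('top');crop(s,'t10',330,130,430,210,6)"
```

```text
20.93 [ 538.8 -221.5  141.2] [179.9   0.   74.9] F [-0.5 -0.5 -5.6] T [-0.01 -0.01  0.02] gap 11.3 j6 -12.3 e6 0.0
```

View pics/w10.png

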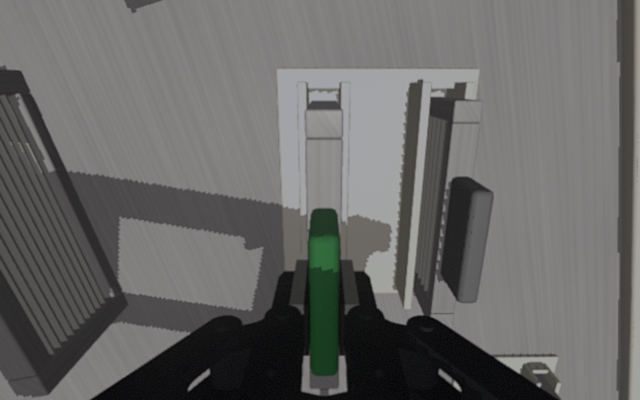

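View pics/s10.png

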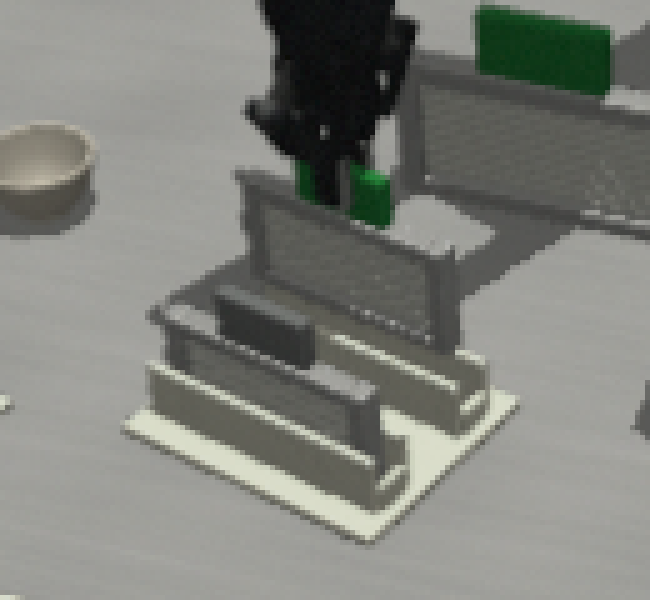

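The cartridge is centred over the slot: the wall inner edges are at cols 307 and 341, and the frame spans 306–342. I'll lower it slowly.

{"fn": "jog_arm", "kwargs": {
  "targets": [
    [0,0,0.005,0,0,0,1],
    [0,0,0.01,0,0,0,1],
    [0,0,0.015,0,0,0,1],
    [0,0,0.019,0,0,0,1],
    [0,0,0.02,0,0,0,1]
  ]
}}

```text
time: 21.5
tool_pos: [537.2, -220.7, 118.3]
tcp_rot: [-179.9, -0.0, 74.9]
ft_force: [0.0, 0.2, -4.7]
finger_gap: 11.0
```

{"fn": "jog_arm", "kwargs": {
  "targets": [
    [0,0,0.005,0,0,0,1],
    [0,0,0.01,0,0,0,1],
    [0,0,0.015,0,0,0,1],
    [0,0,0.019,0,0,0,1],
    [0,0,0.02,0,0,0,1]
  ]
}}

```text
time: 21.92
tool_pos: [537.4, -220.8, 98.7]
tcp_rot: [-179.9, -0.0, 74.9]
ft_force: [-0.7, -0.8, -5.5]
finger_gap: 11.0
```

{"fn": "jog_arm", "kwargs": {
  "targets": [
    [0,0,0.001,0,0,0,1],
    [0,0,0.002,0,0,0,1],
    [0,0,0.003,0,0,0,1],
    [0,0,0.004,0,0,0,1],
    [0,0,0.004,0,0,0,1]
  ]
}}

```text
time: 22.33
tool_pos: [538.1, -221.1, 95.9]
tcp_rot: [180.0, -0.0, 74.9]
ft_force: [-0.6, 1.3, -4.4]
finger_gap: 11.3
```

```bash
python3 q.py
```

```text
22.33 [ 538.1 -221.1   95.9] [180.   -0.   74.9] F [-0.6  1.3 -4.4] T [-0.02  0.05  0.02] gap 11.3 j6 -12.3 e6 -0.0
```

{"fn": "jog_arm", "kwargs": {
  "targets": [
    [0,0,0.001,0,0,0,1],
    [0,0,0.002,0,0,0,1],
    [0,0,0.003,0,0,0,1],
    [0,0,0.0035,0,0,0,1],
    [0,0,0.0035,0,0,0,1]
  ]
}}

```text
time: 22.75
tool_pos: [538.0, -221.0, 92.2]
tcp_rot: [-180.0, -0.0, 74.9]
ft_force: [-0.0, -0.4, -5.3]
finger_gap: 11.2
```

{"fn": "jog_arm", "kwargs": {
  "targets": [
    [0,0,0.0005,0,0,0,1],
    [0,0,0.001,0,0,0,1],
    [0,0,0.001,0,0,0,1]
  ]
}}

```text
time: 23.0
tool_pos: [538.2, -221.1, 91.5]
tcp_rot: [180.0, 0.0, 74.9]
ft_force: [-0.6, -0.4, -4.3]
finger_gap: 11.3
```

{"fn": "jog_arm", "kwargs": {
  "targets": [
    [0,0,0.0005,0,0,0,1],
    [0,0,0.001,0,0,0,1],
    [0,0,0.001,0,0,0,1]
  ]
}}

```text
time: 23.25
tool_pos: [538.6, -220.9, 91.3]
tcp_rot: [179.9, -0.0, 74.9]
ft_force: [-0.8, 4.4, 3.3]
finger_gap: 10.8
```

```bash
python3 q.py
```

```text
23.25 [ 538.6 -220.9   91.3] [179.9  -0.   74.9] F [-0.8  4.4  3.3] T [ 0.5   0.41 -0.21] gap 10.8 j6 -12.3 e6 -0.13
```

Contact came at TCP z 91.3, against about 91 expected for the slot floor. I'll open the fingers.

{"fn": "jog_arm", "kwargs": {
  "targets": [
    [0,0,0,0,0,0,0.9],
    [0,0,0,0,0,0,0.8],
    [0,0,0,0,0,0,0.6],
    [0,0,0,0,0,0,0.4],
    [0,0,0,0,0,0,0.3]
  ]
}}

```text
time: 23.67
tool_pos: [538.0, -221.4, 90.3]
tcp_rot: [180.0, 0.0, 74.9]
ft_force: [-0.1, 0.1, -0.3]
finger_gap: 53.1
```

{"fn": "jog_arm", "kwargs": {
  "targets": [
    [0,0,0,0,0,0,0.3],
    [0,0,0,0,0,0,0.3],
    [0,0,0,0,0,0,0.3]
  ]
}}

```text
time: 23.92
tool_pos: [538.0, -221.1, 90.3]
tcp_rot: [-180.0, 0.0, 74.9]
ft_force: [0.4, -0.1, -0.1]
finger_gap: 60.0
```

```bash
python3 q.py; python3 -c "
from h import *
s=r.snapshot('wrist');cv2.imwrite('pics/w11.png',s['pixels'][:,:,::-1])
s=r.snapshot('scene');crop(s,'s11',190,150,320,270,5)"
```

```text
23.92 [ 538.  -221.1   90.3] [-180.     0.    74.9] F [ 0.4 -0.1 -0.1] T [-0.02  0.05  0.06] gap 60.0 j6 -12.3 e6 -0.0
```

View pics/w11.png

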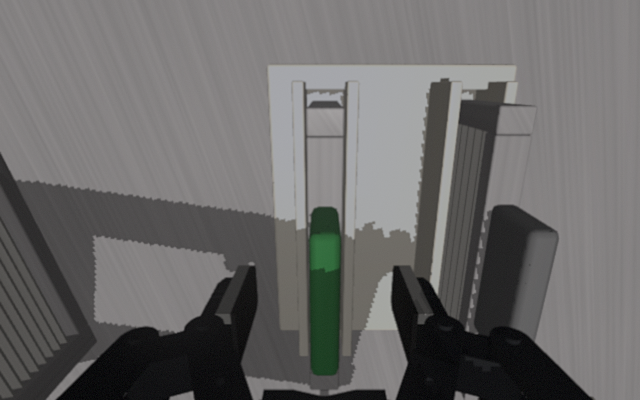

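View pics/s11.png

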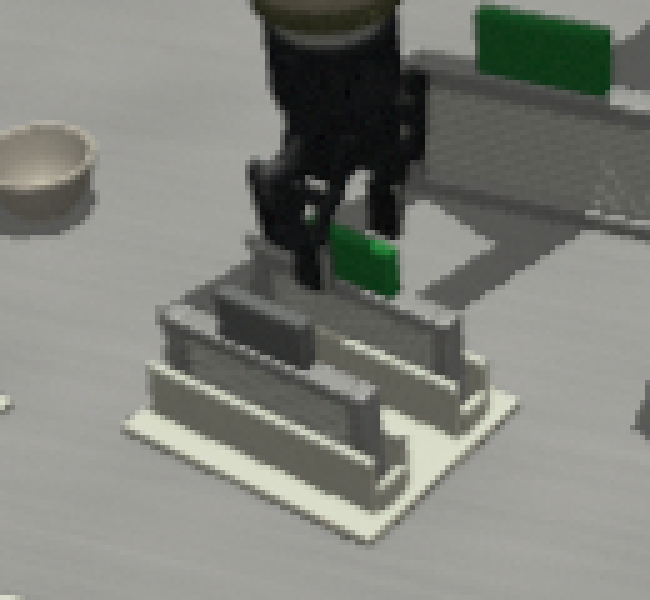

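The cartridge stands in the slot, its frame top level with the neighbour's. The grip (col 324) lies between the walls (304–346), and both fingers are clear of it. I'll retract straight up.

{"fn": "jog_arm", "kwargs": {
  "targets": [
    [0,0,-0.01,0,0,0,0.3],
    [0,0,-0.03,0,0,0,0.3],
    [0,0,-0.06,0,0,0,0.3],
    [0,0,-0.1,0,0,0,0.3],
    [0,0,-0.14,0,0,0,0.3]
  ]
}}

```text
time: 24.43
tool_pos: [537.2, -220.7, 231.7]
tcp_rot: [-179.9, -0.0, 74.9]
ft_force: [1.7, -0.7, -0.7]
finger_gap: 59.5
```

{"fn": "jog_arm", "kwargs": {
  "targets": [
    [0.04,0,-0.04,0,0,0,0.3],
    [0.08,0,-0.06,0,0,0,0.3],
    [0.1,0,-0.06,0,0,0,0.3],
    [0.1,0,-0.06,0,0,0,0.3]
  ]
}}

```text
time: 24.77
tool_pos: [566.8, -119.7, 295.7]
tcp_rot: [179.6, -0.1, 75.1]
ft_force: [0.5, 0.1, 0.0]
finger_gap: 59.7
```

```bash
python3 - <<'E'
from h import *
for i in range(5): s=r.snapshot('wrist')
cv2.imwrite('pics/w12.png',s['pixels'][:,:,::-1])
g=s['pixels'].astype(int); m=((g[...,1]>g[...,0]+25)&(g[...,1]>g[...,2]+20)).astype(np.uint8)
n,l,st,c=cv2.connectedComponentsWithStats(m)
for i in range(1,n):
    if st[i,4]>300:
        ct=cv2.findContours((l==i).astype(np.uint8),0,1)[0][0]; bx=cv2.boxPoints(cv2.minAreaRect(ct))
        q=plane(s,[bx.mean(0)],116)[0]; d=q[:2]-[538.6,-221.4]
        print(q.round(1),'slot x,y',(d@[.9656,-.2599]).round(1),(d@[.2599,.9656]).round(1))
for nm in ('scene','top'):
    s=r.snapshot(nm); cv2.imwrite(f'pics/{nm}12.png',s['pixels'][:,:,::-1])
a=cv2.imread('pics/top0.png'); b=cv2.imread('pics/top12.png')
d=cv2.absdiff(a,b).max(2)
for n_,x,y in (('bottle',197,213),('jar',204,174),('bowl',453,211)): print(n_,d[y-14:y+15,x-14:x+15].max())
E
python3 q.py
```

```text
[ 538.7 -220.1  116. ] slot x,y -0.3 1.3
[ 298.4 -187.4  116. ] slot x,y -240.8 -29.6
bottle 23
jar 20
bowl 13
25.12 [ 563.5 -125.6  289.4] [-179.9    0.    74.8] F [-0.3  0.5  1.3] T [0.07 0.   0.02] gap 59.8 j6 -2.4 e6 -0.01
```

View pics/w12.png

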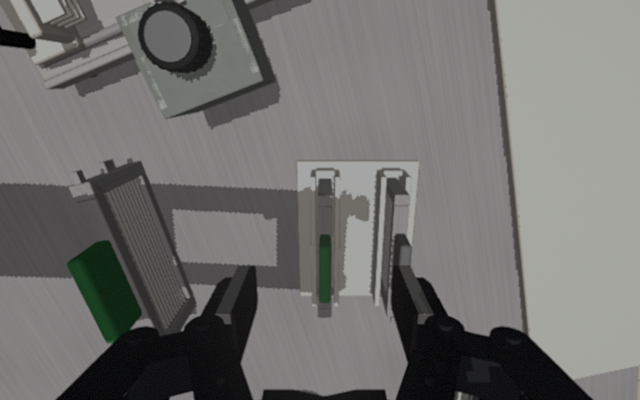

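View pics/scene12.png

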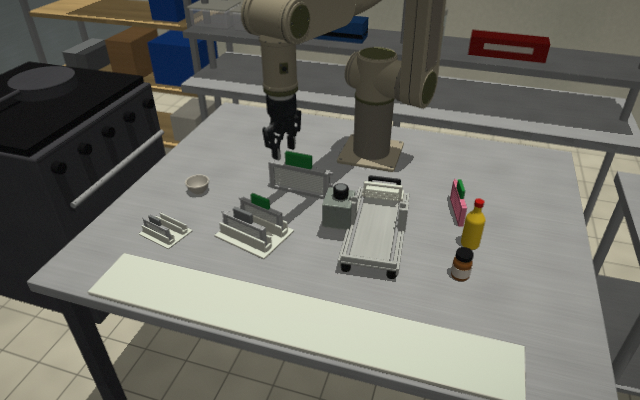

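The cartridge stands in the empty slot, with its grip about −0.3 mm across and +1.3 mm along from the slot centre. The gripper is clear, and the bottle, jar and bowl are unchanged from the first picture.

```bash
python3 -c "
from bench import r
print(r.hand_in())"
```

```text
the job is handed in; nothing more can be done
None
```

The blade cartridge is out of the slicer and standing in the empty slot of the large white rack, let go. I handed the job in at about 25 s; no verdict came back.

- **Lock knob:** My first pass turned it about 0.5 rad past the notch, because I misread the torque sign and some unsettled readings. I turned it back and came in clockwise again with settled readings. The torque went −0.5, −0.17, then about +0.04 N m, and I let go at that zero, the notch, about 0.5 rad from the start.
- **Lift-out:** The cartridge rose past the 1.5 mm locked limit with only its weight, 4–6 N, showing on the wrist at every check. Nothing suggested it was caught on the lock or guides.
- **Placing:** It touched the slot floor where expected, with the wrist force only going from about 4 N down to 3 N up. The last wrist view put its grip about −0.3 mm across and +1.3 mm along from the slot centre. In the scene view just after I let go, its frame top was level with the neighbour's.
- **Other objects:** The bottle, jar and bowl look unmoved against the first picture, and the arm was clear of everything.

Early on, the top camera placed the knob and grip 5–6 mm off from the wrist camera. The scene camera agreed with the wrist camera on the knob, so I worked from the wrist camera.

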